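Pack three cast plates into a spring-fenced tray

TASK

Pack the three red plates into the grey tray so that they fill it, each lying flat on the tray floor, rib up. Put the long plate in first, pushed right under the blue lip against the wall; the small corner plate has to hold the yellow sprung fence back. Let go of everything and leave the other things on the bench where they are.

Things in the scene. Friction and masses are not known exactly. Their poses are not given: they have to be found in the camera images.
- tray: Grey tray screwed to the bench. Origin on the bench under the middle of the inner floor; x along the long side, y across. Inner floor 6 mm above the bench, x -81.25 to +81.25, y -61 to +61 mm. Walls 6 mm thick, tops 36 mm above the bench. The y = +61 wall is fixed from x -81 to +2; the rest of that side is the sprung fence, with a 30 mm high stop block behind it at y +89 to +99.
- lip (a point): Middle of the blue retaining lip's top. The lip runs along the whole y = -61 wall of the tray and sticks 8 mm inward; its underside is 19 mm, its top 23 mm above the inner floor (a plate is 16 mm thick). Nothing can be lowered straight down there: lower the long plate more than 8 mm clear of that wall, then slide it under.
- pocket (a point): Middle of the tray's inner floor. Only one packing fits: long plate along the lip wall, its foot at the x = -81 wall; step plate against it and the x = -81 wall; corner plate between both, the x = +81 wall and the fence. Along x, foot, step and corner plates have 2.5 mm of play in all; along y the step plate has 2 mm. So slide each plate up by touch before the next.
- end_wall (a point): Middle of the top edge of the tray's x = +81 wall, at its inner face. This wall runs on past the fence to tray y = +95 mm, so the corner plate, held above the other plates but below the wall's top, can feel for it.
- fence (a joint): Yellow sprung fence, m. Bar at tray x +3 to +80 mm, 12 mm thick, top 36 mm above the bench. 0: at rest, face at tray y = +51; slides to tray +y up to 0.020. Needs 4.5 N to start, 7.5 N at 10 mm. The corner plate goes down only with the fence held back 10 to 12 mm, e.g. by its own edge while held just above the other plates; once in, it keeps the fence 8 to 11 mm back.
- long_plate_rib (a point): Red long L plate, 270 to 410 g, 16 mm thick, lying flat. Point: centre of its upright rib, 38 mm above the underside. Rib (grip here): 14 mm thick, 50 long along x, 16 to 60 mm up. Outline in its own frame, mm: x -68 to 89, y -20 to 20, and foot x -68 to -28, y 20 to 60. Packed: axes parallel to the tray's, same way round; pushed to the lip and x = -81 walls, point at tray (-13, -41).
- step_plate_rib (a point): Red Z-shaped step plate, 220 to 340 g, 16 mm thick, lying flat. Point: centre of its upright rib, 38 mm above the underside. Rib (grip here): 14 mm thick, 50 long along y, 16 to 60 mm up. Outline in its own frame, mm: x -20 to 60, y -40 to 0, and x -60 to 20, y 0 to 40. Packed: axes parallel to the tray's, same way round; pushed to the lip and x = -81 walls, point at tray (-21, +19).
- corner_plate_rib (a point): Red small L corner plate, 170 to 250 g, 16 mm thick, lying flat. Point: centre of its upright rib, 38 mm above the underside. Rib (grip here): 14 mm thick, 44 long along y, 16 to 60 mm up. Outline in its own frame, mm: x -58 to 22, y -4 to 36, and x -18 to 22, y -44 to -4. Packed: axes parallel to the tray's, same way round; pushed to the lip and x = -81 walls, point at tray (+57, +23).
- bell1: Red bell standing on the bench, 58 mm across, 79 mm high; origin under its centre. Leave alone.
- bell2: A second such bell. Leave alone.
- bell3: A third such bell. Leave alone.
- pliers: Red-handled pliers lying flat, 150 mm long, 16 mm high; origin at the pivot. Leave alone.
- driver: Screwdriver lying on the bench. Leave alone.
- blackbox: Shut black box 70 x 110 x 50 mm; origin under its centre. Leave alone.
- oilcan: Yellow can, 52 mm across, 100 mm high; origin under its centre. Leave alone.
Things that resemble listed ones, but are neither listed nor needed, are in the scene too. What is shaped like the part that bears corner_plate_rib but pink is not meant. Leave any turquoise look-alike of the part that bears long_plate_rib alone.

How it is judged:
On the way, in this order (a step that is already met when the one before it is completed fails the run):
1. the long plate lies flat in the tray, under the lip (x of long_plate_rib in the frame of tray between -0.0163 and -0.0042 m and y of long_plate_rib in the frame of tray between -0.0445 and -0.037 m and z of long_plate_rib in the frame of tray between 0.0405 and 0.0465 m and angle between long_plate_rib's own z axis and vertical below 0.05 rad and angle between the x axis of long_plate_rib and the x axis of tray, either way round below 0.06 rad), for 0.2 s.
2. all three plates lie flat in the tray, the fence pushed back (all of step 1 and x of step_plate_rib in the frame of tray between -0.0245 and -0.015 m and y of step_plate_rib in the frame of tray between 0.016 and 0.0245 m and z of step_plate_rib in the frame of tray between 0.0405 and 0.0465 m and angle between each of step_plate_rib, corner_plate_rib's own z axis and vertical below 0.05 rad and angle between the x axis of each of step_plate_rib, corner_plate_rib and the x axis of tray, either way round below 0.06 rad and x of corner_plate_rib in the frame of tray between 0.0535 and 0.0625 m and y of corner_plate_rib in the frame of tray between 0.0195 and 0.0285 m and z of corner_plate_rib in the frame of tray between 0.0405 and 0.0465 m and value of joint fence above 0.006 m), for 0.2 s.
At the end, for the whole second after the job is handed in: All three plates at rest in their places, flat on the tray floor (within 3 mm, tilt under 0.05 rad, turned within 0.06 rad of the tray), inside the walls, the long one within 3.5 mm of the wall under the lip, the fence held back over 6 mm by the corner plate (all of step 2 and linear speed of each of long_plate, step_plate, corner_plate below 0.02 m/s); the robot touches nothing.
It fails at once if one of the other things on the bench is pushed more than 30 mm away (distance of any of bell1, bell2, bell3, oilcan, blackbox, pliers, driver from where it was at the start of the episode above 0.03 m).
It fails at once if a bell or the can is knocked over (angle between any of bell1, bell2, bell3, oilcan's own z axis and vertical above 0.6 rad).
It also fails if it takes over 72 s, if anything falls off the work surface, if the arm or the gripper's body presses on something with over 40 N, if the wrist force passes 120 N, or if a joint passes its speed limit or range.

ROBOT

A 6-joint arm with a two-finger parallel gripper is mounted at the origin on the work surface. World frame = base frame: x ahead of the robot, y to its left, z up, the work surface at z = 0. Lengths are in m, angles in rad, forces in N, time in s.
With the tool pointing down it reaches from about 0.225 to 0.875 m from the base axis. Payload 3.4 kg.
Tool frame: the origin (TCP) lies between the finger pads; the fingertips stand 25 mm ahead of it and the grasp point (between the pads) lies 6 mm ahead of it; z points along the fingers, y is the line along which they close (so a half turn about z gives the same grasp; the last joint's range is limited). The gripper opens to 85 mm and grips with 20 to 120 N. Pads are 22 mm wide; open, the fingers measure 114 mm over their backs; the gripper's body (76 mm by 85 mm) begins 54 mm behind the grasp point. The pads swing forward as they close: fully open they stand 13 mm farther back than shut.
Start: joints at [-1.416, 0.276, 1.505, -0, 1.361, -0.121], TCP at [0.157, -0.553, 0.236] pointing down, gripper open.
Joint ranges: [-2.89, 2.89], [-0.75, 2.08], [0.22, 2.7], [-1.18, 4.32], [0.11, 2.71], [-2.7, 2.7]. Speed limits (rad/s): [2.57, 2.57, 3.14, 3.14, 3.14, 3.14].

INTERFACE

Orientations are given as a unit quaternion [w, x, y, z].
In Python, from rig import manip, cams, ticket gives the robot as it stands.
- The arm moves only by the tool step_arm, never from a script. Its argument "increments" is a list of rows, each an object with "dp": the shift along the world's x, y, z each as a share of 0.2 m, from -1 to 1, a list of three; "yaw": the turn about the world's z as a share of 0.15 rad, from -1 to 1; "grip": the opening, from 0 (shut) to 1 (fully open). In form: [{"dp": [tx, ty, tz], "yaw": yaw, "grip": grip}, ...]. A call has 1 to 5 rows; each row shifts and turns the commanded pose from where the row before left it; what a row does not reach is not made up. A row lasts 1/8 s, in which the tool goes at most 62.5 mm and 10.7 degrees, less where a joint would pass 70% of its speed; a pose out of reach is approached as far as the arm can. A call with a number of a shift or a turn outside -1 to 1 is refused whole. A call with a gripper value outside its range is refused whole. The fingers move at their own pace and stop on an object; "squeeze" is the grip in N (left out, the last holds). Time passes only in rows, so rows that do not move let the fingers close. It gives the time, the measured TCP pose, the force, the opening and the grip force at its end, in the units of the state.
- manip.get_state(): the state, without advancing time (a new reading comes with each control period).
- cams.get_image(name): name is "scene" or "side" or "wrist"; returns the picture (400x640x3 uint8, blue, green, red); there is no depth.
- cams.get_calibration(name): a dict with "fx", "fy", "cx", "cy" (pixels), "extrinsics" (4x4, takes a point from camera to world coordinates). Camera axes: x right, y up, looking along -z (the intrinsics and any distortion apply to the point x, -y, -z); pixel columns grow to the right and rows downward; lengths in m; the calibration is good to about 2 mm. The wrist camera is an equidistant fisheye: a pixel r from the principal point sees the ray r / f radians off the axis. A picture is of the moment at which its call begins: read the wrist's pose just before it. get_calibration takes no time and is no camera call; for the wrist camera it gives the pose at the moment of the call.
- ticket.sign_off(): hands the job in; it is judged then, once.
The state is a dict: "clock": time; "qpos": joint angles; "qd": joint speeds; "effort": joint torques, N m; "position": TCP position; "ee_rot": TCP orientation; "contact_force": force on the tool from outside, world axes, zero at the start; "moment": the same for the moment, N m; "width": finger opening in m; "gripper_force": force on a finger pad.
Only numpy, scipy, OpenCV 4.12 (cv2) and the standard library are available. Lean on these libraries where they do the work, as an engineer would, in place of code of your own. Each camera call takes 0.05 s, during which the arm holds its last target. There are 200 camera calls.

## Working session

There is one attempt and no reset: what is moved stays moved. The work goes in short steps, Python scripts to look and compute and a tool call to move; the robot and the scene stay as the last step left them, time stands still between calls to the robot, and variables do not carry over. Pictures are saved under pics/ and viewed, at most 10 in all, crops included, and the job is handed in when it is done.

Besides the shell and the picture viewer there is one more tool, called after "Emit:" in YAML: its name, and indented under it one key for each argument. step_arm: Moves the arm, as the interface text tells. Shift numbers are shares of 0.2 m and turn numbers shares of 0.15 rad, none past 1 either way. Its arguments: {"type":"object","properties":{"increments":{"type":"array"},"squeeze":{"type":"number"}},"required":["increments"]}

```bash
ls; mkdir -p pics
python3 - <<'E'
from rig import manip,cams
import cv2,json
s=manip.get_state();print(s)
for n in("scene","side"):
    im=cams.get_image(n);cv2.imwrite(f"pics/{n}0.png",im)
    c=cams.get_calibration(n);print(n,c)
E
```

```text
pics
{'clock': 0.0, 'qpos': array([-1.41601443e+00,  2.76638069e-01,  1.50613525e+00, -1.68518987e-05,
        1.36069428e+00, -1.21004467e-01]), 'qd': array([-0.00108149,  0.00056978,  0.00085166,  0.00064281, -0.0011487 ,
        0.00079806]), 'effort': array([ 4.53495286e-04, -4.16774118e+01, -2.45813048e+01, -1.95232758e-05,
        1.10033015e-02, -5.31151784e-06]), 'position': array([ 0.15648102, -0.5527615 ,  0.23481429]), 'ee_rot': array([-9.37200743e-04,  9.90507113e-01,  1.37458287e-01, -2.40698030e-05]), 'contact_force': array([-0.07096545, -0.21669028,  0.43517006]), 'moment': array([-0.00801739, -0.05875539, -0.03029928]), 'gripper_force': 0.0, 'width': 0.08543629862046578}
scene {'fx': 423.48948577918827, 'fy': 423.48948577918827, 'cx': 319.81030186578886, 'cy': 200.22509405703468, 'extrinsics': array([[ 0.17508175, -0.62262366,  0.76268352,  1.57769672],
       [ 0.98454942,  0.11305554, -0.13371941, -0.14531757],
       [-0.00296873,  0.77431145,  0.63279773,  0.91943835],
       [ 0.        ,  0.        ,  0.        ,  1.        ]])}
side {'fx': 366.7675178094553, 'fy': 366.7675178094553, 'cx': 319.20202754856285, 'cy': 198.89167395579145, 'extrinsics': array([[-0.85986869,  0.39140623, -0.32776059,  0.1058913 ],
       [-0.51026135, -0.67917036,  0.52759926,  0.69081134],
       [-0.01609965,  0.62090964,  0.7837168 ,  1.03381852],
       [ 0.        ,  0.        ,  0.        ,  1.        ]])}
```

View pics/scene0.png

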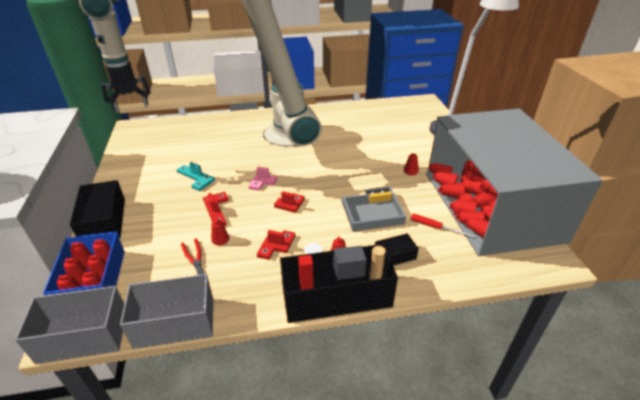

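View pics/side0.png

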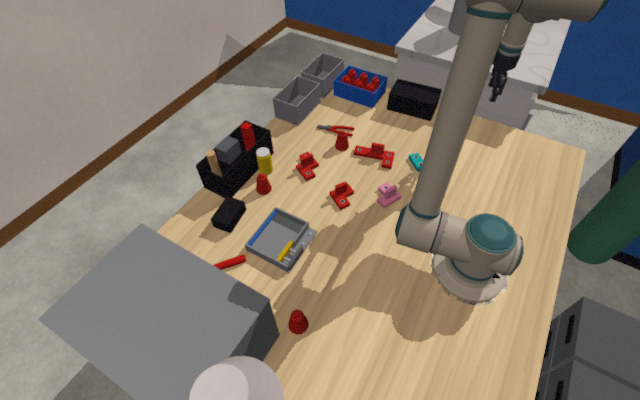

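The scene view shows the arm base at about (295,130). The tray with its yellow fence is at (375,208).

| Thing | Scene pixel | Side pixel |
|---|---|---|
| Red long plate candidate | (215,208) | (375,155) |
| Turquoise look-alike | (195,177) | – |
| Pink look-alike | (262,178) | – |
| Red plate | (290,201) | (342,195) |
| Red plate | (277,243) | (307,165) |

The bells are in the scene view at (220,233), (338,243) and (412,163).

Next is a close crop to tell the step plate from the corner plate.

Run:
```python
import cv2,numpy as np
a=cv2.imread("pics/scene0.png")[165:265,170:420];b=cv2.imread("pics/side0.png")[110:280,200:450]
f=lambda x:cv2.resize(x,None,fx=3,fy=3,interpolation=cv2.INTER_CUBIC)
cv2.imwrite("pics/crop1.png",f(a));b=cv2.resize(b,None,fx=3.2,fy=3.2,interpolation=cv2.INTER_CUBIC);cv2.imwrite("pics/crop2.png",b)
```

```text
(no output)
```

View pics/crop2.png

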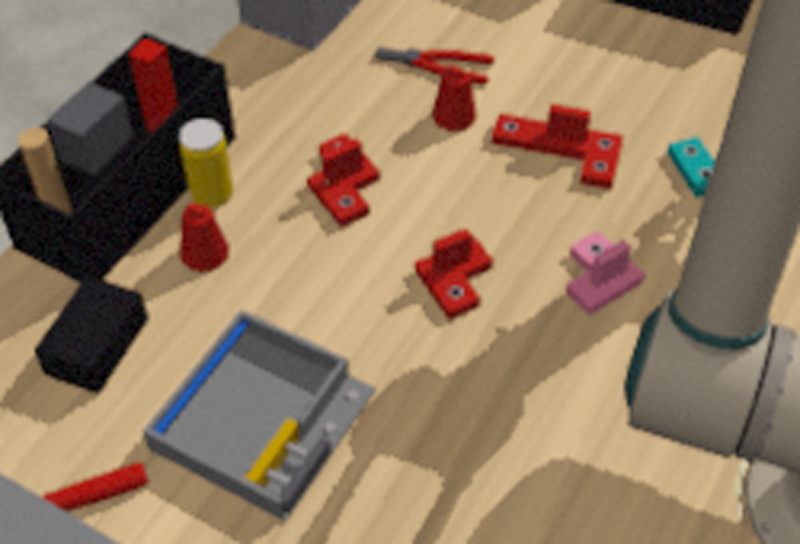

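The crop shows:
- the long plate at (560,145), in front of a bell
- the Z-shaped step plate at (343,180)
- the L corner plate at (455,272)
- the pink decoy at (605,270) and the turquoise one at (693,165)
- the tray, with the blue lip toward the upper left and the fence at (273,450)

I'll turn these into rough world positions.

```bash
cat > h.py <<'E'
import numpy as np,cv2
from rig import manip,cams
def ray(c,uv,fish=False):
    x=(uv[0]-c["cx"])/c["fx"];y=(uv[1]-c["cy"])/c["fy"]
    if fish:
        r=np.hypot(x,y);k=np.sin(r)/max(r,1e-9);d=np.array([x*k,-y*k,-np.cos(r)])
    else: d=np.array([x,-y,-1.])
    E=c["extrinsics"];return E[:3,3],E[:3,:3]@d
def pt(c,uv,z,fish=False):
    o,d=ray(c,uv,fish);return o+d*(z-o[2])/d[2]
def proj(c,P,fish=False):
    E=c["extrinsics"];p=E[:3,:3].T@(np.asarray(P)-E[:3,3]);d=np.array([p[0],-p[1]])
    if fish:
        r=np.hypot(*d);d=d/r*np.arctan2(r,-p[2])
    else: d=d/-p[2]
    return np.array([c["cx"]+c["fx"]*d[0],c["cy"]+c["fy"]*d[1]])
E
python3 - <<'E'
from h import *
c=cams.get_calibration("side")
q=lambda u,v,z:print(u,v,np.round(pt(c,(200+u/3.2,110+v/3.2),z),3))
print("long foot corner etc");[q(*a,.016) for a in((500,117),(621,140),(610,186))];q(568,109,.06)
print("step");[q(*a,.016) for a in((310,185),(345,222),(378,175))];q(343,140,.06)
print("corner");[q(*a,.016) for a in((417,268),(455,315),(491,262))];q(453,236,.06)
print("tray");[q(*a,.036) for a in((243,313),(148,435),(285,515),(372,385))];
print("bells");[q(*a,.0) for a in((455,125),(203,265),(310,700))];q(208,200,0);q(693,165,.016);q(605,290,.016)
w=cams.get_calibration("wrist");print(w)
E
```

```text
long foot corner etc
500 117 [ 0.539 -0.297  0.016]
621 140 [ 0.393 -0.334  0.016]
610 186 [ 0.373 -0.257  0.016]
568 109 [ 0.456 -0.307  0.06 ]
step
310 185 [ 0.682 -0.082  0.016]
345 222 [ 0.615 -0.053  0.016]
378 175 [ 0.62  -0.136  0.016]
343 140 [ 0.663 -0.128  0.06 ]
corner
417 268 [ 0.509 -0.034  0.016]
455 315 [0.441 0.002 0.016]
491 262 [ 0.441 -0.083  0.016]
453 236 [ 0.48  -0.062  0.06 ]
tray
243 313 [0.631 0.126 0.036]
148 435 [0.626 0.298 0.036]
285 515 [0.461 0.302 0.036]
372 385 [0.465 0.136 0.036]
bells
455 125 [ 0.589 -0.271  0.   ]
203 265 [0.729 0.072 0.   ]
310 700 [0.355 0.427 0.   ]
208 200 [ 0.784 -0.012  0.   ]
693 165 [ 0.302 -0.337  0.016]
605 290 [ 0.315 -0.11   0.016]
{'fx': 309.70691628693146, 'fy': 309.70691628693146, 'cx': 320.28380879634517, 'cy': 195.97434436719817, 'extrinsics': array([[ 2.72473229e-01,  9.19688835e-01,  2.82720332e-01,
         2.28188670e-01],
       [-9.62163042e-01,  2.60685211e-01,  7.92811513e-02,
        -5.34391264e-01],
       [-7.87019788e-04, -2.93625046e-01,  9.55920349e-01,
         3.73040994e-01],
       [ 0.00000000e+00,  0.00000000e+00,  0.00000000e+00,
         1.00000000e+00]])}
```

Emit:
step_arm:
  increments:
    - {"dp": [0.2, 0.2, -0.03], "yaw": 0, "grip": 1}
    - {"dp": [0.2, 0.2, -0.03], "yaw": 0, "grip": 1}
    - {"dp": [0.2, 0.2, -0.03], "yaw": 0, "grip": 1}
    - {"dp": [0.2, 0.2, -0.03], "yaw": 0, "grip": 1}
    - {"dp": [0.2, 0.2, -0.03], "yaw": 0, "grip": 1}

```text
clock: 0.72
position: [0.3575, -0.3518, 0.2053]
ee_rot: [-0.0, 0.991, 0.137, -0.0]
contact_force: [0.1, -1.0, 0.4]
width: 0.0854
gripper_force: 0.0
```

Emit:
step_arm:
  increments:
    - {"dp": [0.2, 0.2, -0.03], "yaw": 0, "grip": 1}
    - {"dp": [0, 0, 0], "yaw": 0, "grip": 1}

```text
clock: 0.98
position: [0.3983, -0.3099, 0.1989]
ee_rot: [-0.001, 0.99, 0.14, -0.0]
contact_force: [-0.4, 0.3, -0.2]
width: 0.0851
gripper_force: 0.0
```

Run:
```python
from h import *
s=manip.get_state();c=cams.get_calibration("wrist");im=cams.get_image("wrist");np.save("w1.npy",c,allow_pickle=True)
print(s["clock"],s["position"],s["ee_rot"]);cv2.imwrite("pics/w1.png",im)
```

```text
0.975 [ 0.39829679 -0.30988961  0.19892564] [-1.20520931e-03  9.90110967e-01  1.40281196e-01 -8.40111437e-05]
```

View pics/w1.png

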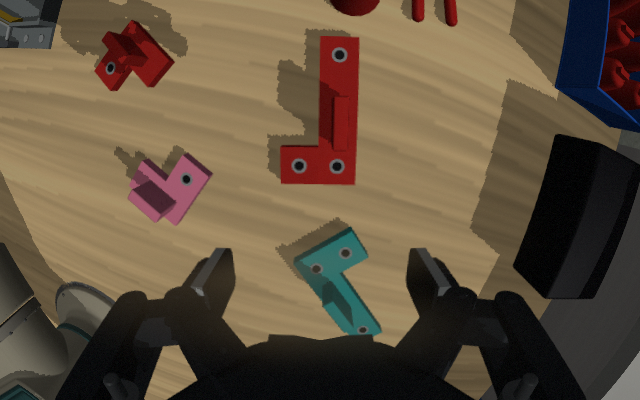

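The wrist view shows the long plate clearly: corners at (320,37), (359,37), (355,184) and (281,184), with its rib at (341,122). The turquoise decoy is at (335,275), the pink one at (170,190) and the corner plate at (133,57).

```bash
cat >> h.py <<'E'
def poly(im,c,seed,z=.016,eps=3.,fish=True):
    hsv=cv2.cvtColor(im,cv2.COLOR_BGR2HSV);h,s,v=cv2.split(hsv)
    m=(((h<8)|(h>172))&(s>150)&(v>50)).astype(np.uint8)
    cs=cv2.findContours(m,0,cv2.CHAIN_APPROX_NONE)[0]
    k=max(cs,key=lambda k:cv2.pointPolygonTest(k,seed,True))
    p=cv2.approxPolyDP(k,eps,True)[:,0]
    for u in p: print(u,np.round(pt(c,u.astype(float),z,fish)[:2]*1e3,1))
def yaw(s):
    w,x,y,z=s["ee_rot"];return np.arctan2(2*(x*y+w*z),1-2*(y*y+z*z))
E
python3 - <<'E'
from h import *
c=np.load("w1.npy",allow_pickle=True).item();im=cv2.imread("pics/w1.png")
poly(im,c,(337,60));print();poly(im,c,(150,55))
print(yaw(manip.get_state()))
h=cv2.cvtColor(im,cv2.COLOR_BGR2HSV)
print(im[140,318:362,2]);print(im[85:160,340,2]);print(im[120,318:362,2])
E
```

```text
[358  37] [ 548.6 -307.9]
[320  36] [ 538.1 -270.6]
[318 145] [ 427.7 -300.4]
[280 147] [ 414.8 -262.6]
[281 183] [ 377.3 -273.4]
[354 183] [ 399.1 -348.9]

[131  20] [519.8 -46.4]
[121  33] [502.8 -36.3]
[136  44] [491.6 -63.8]
[129  55] [477.6 -57.3]
[109  31] [504.  -15.6]
[102  39] [493.2  -7. ]
[109  49] [481.7 -23.1]
[95 71] [452.4  -7. ]
[110  90] [432.6 -38.7]
[116  90] [434.  -48.4]
[132  69] [461.8 -66.6]
[147  86] [445.5 -93.4]
[153  86] [ 446.9 -101.6]
[174  62] [ 477.7 -121.8]
0.2797536517643748
[116 125 125 126 126 126 127 125 127 123  87  81  69  51  50  81 119 127
 130 130 132 132 131 131 132 132 131 131 130 116 120 127 125 125 126 127
 127 128 132 139 139 139 138 139]
[124 123 123 124 124 126 124 124 125 125 108  92 118 130 129 129 127 127
 128 129 129 128 129 130 129 128 128 129 129 128 129 129 129 129 128 128
 129 129 129 128 128 131 129 128 130 130 129 129 129 128 131 130 130 131
 131 131 129 132 132 131 129 130 129 129 120 111 113 129 128 128 130 129
 128 127 122]
[ 86  84  82  82  81  81  81  80  80  82  81  81  79  62  44  63  99 126
 128 128 127 127 128 130 130 128 130 131 131 129 111 118 125 125 124 126
 125 126 126 141 159 158 160 158]
```

Run:
```python
from h import *
c=np.load("w1.npy",allow_pickle=True).item()
print(proj(c,[.4584,-.3126,.06],True),pt(c,(340.5,123),.06,True))
```

```text
[340.33566699 122.73716129] [ 0.45821577 -0.31280803  0.06      ]
```

Emit:
step_arm:
  increments:
    - {"dp": [0.3, -0.013, 0], "yaw": -0.04, "grip": 1}
    - {"dp": [0, 0, -0.2], "yaw": 0, "grip": 1}
    - {"dp": [0, 0, -0.2], "yaw": 0, "grip": 1}
    - {"dp": [0, 0, 0], "yaw": 0, "grip": 1}

```text
clock: 1.52
position: [0.4538, -0.3154, 0.1169]
ee_rot: [-0.003, 0.991, 0.134, -0.003]
contact_force: [0.1, -0.0, 0.7]
width: 0.0857
gripper_force: 0.0
```

Emit:
step_arm:
  increments:
    - {"dp": [0.023, 0.014, -0.15], "yaw": 0, "grip": 1}
    - {"dp": [0, 0, -0.13], "yaw": 0, "grip": 1}
    - {"dp": [0, 0, 0], "yaw": 0, "grip": 1}

```text
clock: 1.9
position: [0.4603, -0.3137, 0.0638]
ee_rot: [-0.0, 0.991, 0.134, -0.001]
contact_force: [0.5, 0.2, -0.2]
width: 0.085
gripper_force: 0.0
```

Emit:
step_arm:
  increments:
    - {"dp": [0, 0, 0], "yaw": 0, "grip": 0}
    - {"dp": [0, 0, 0], "yaw": 0, "grip": 0}
    - {"dp": [0, 0, 0], "yaw": 0, "grip": 0}
    - {"dp": [0, 0, 0], "yaw": 0, "grip": 0}
    - {"dp": [0, 0, 0], "yaw": 0, "grip": 0}
  squeeze: 60

```text
clock: 2.52
position: [0.4614, -0.313, 0.0645]
ee_rot: [0.0, 0.991, 0.135, 0.0]
contact_force: [-1.1, 1.7, 4.8]
width: 0.0002
gripper_force: 2.5
```

Run:
```python
from h import *
s=manip.get_state();c=cams.get_calibration("wrist");im=cams.get_image("wrist");np.save("w2.npy",c,allow_pickle=True)
print(s["position"],s["width"],s["gripper_force"],s["contact_force"]);cv2.imwrite("pics/w2.png",im)
for P in ([.4584,-.3126,.06],s["position"],s["position"]-[0,0,.025]):print(proj(c,P,True))
```

```text
[ 0.46142465 -0.31300656  0.06446207] 0.0002414464419764768 2.5218812562525272 [-1.06615355  1.67208455  4.75176383]
[314.68768136 256.68493743]
[316.89780275 255.98223253]
[317.26940369 235.57096862]
```

View pics/w2.png

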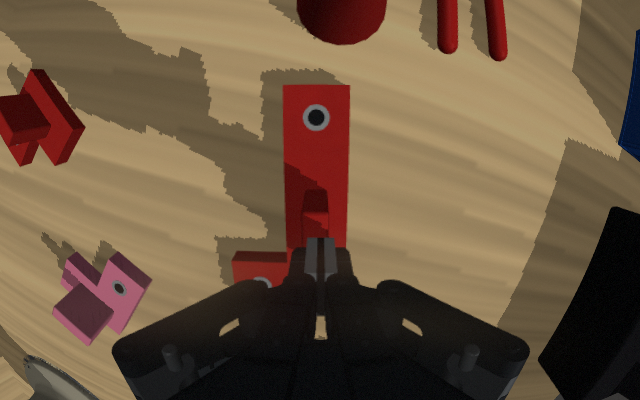

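The view shows the fingers shut at (320,260), with the rib end at (315,200) just below them. They closed over the rib instead of onto it, so I'll check the heights.

Run:
```python
from h import *
c=np.load("w2.npy",allow_pickle=True).item()
for z in (.016,.04,.05,.06,.065):print(z,proj(c,[.4825,-.306,z],True))
im=cv2.imread("pics/w2.png");print(im[180:262,316,2])
for d in(0,.006,.012,.025):print(d,proj(c,manip.get_state()["position"]-[0,0,d],True))
```

```text
0.016 [315.6433077  187.58281771]
0.04 [315.08149291 199.22640561]
0.05 [314.80203053 205.05535076]
0.06 [314.4891155  211.61181988]
0.065 [314.31827877 215.20478089]
[116  85  83  83  83  84  86  84  84  72  65  62  60  61  61  60  62  60
  60  62  64  61  62  62  63  63  61  62  60  59  60  66  86 103 116 124
 134 136 134 134 124  88  89  86  88  88  88  88  87  87  88  88  88  89
  88  89  87  78  56  57  59  60  59  58  59  60  60  62  62  63  63  61
  63  63  62  63  61  56  55  55  56  55]
0 [316.8456206  255.96782747]
0.006 [316.94527957 250.55568349]
0.012 [317.03901243 245.48878358]
0.025 [317.22392427 235.55823018]
```

Emit:
step_arm:
  increments:
    - {"dp": [0, 0, 0], "yaw": 0, "grip": 1}
    - {"dp": [0, 0, 0], "yaw": 0, "grip": 1}
    - {"dp": [0, 0, 0], "yaw": 0, "grip": 1}
    - {"dp": [0, 0, 0], "yaw": 0, "grip": 1}

```text
clock: 3.08
position: [0.4608, -0.3127, 0.0633]
ee_rot: [-0.0, 0.991, 0.134, -0.0]
contact_force: [1.0, -0.5, -0.4]
width: 0.0725
gripper_force: 0.0
```

Emit:
step_arm:
  increments:
    - {"dp": [-0.012, 0, -0.052], "yaw": 0, "grip": 1}
    - {"dp": [0, 0, 0], "yaw": 0, "grip": 1}
    - {"dp": [0, 0, 0], "yaw": 0, "grip": 0.2}
    - {"dp": [0, 0, 0], "yaw": 0, "grip": 0.2}
    - {"dp": [0, 0, 0], "yaw": 0, "grip": 0.2}

```text
clock: 3.7
position: [0.4589, -0.3132, 0.0535]
ee_rot: [0.0, 0.991, 0.135, 0.0]
contact_force: [-0.3, 0.6, 0.2]
width: 0.0321
gripper_force: 0.0
```

Emit:
step_arm:
  increments:
    - {"dp": [0, 0, 0], "yaw": 0, "grip": 0}
    - {"dp": [0, 0, 0], "yaw": 0, "grip": 0}

```text
clock: 3.95
position: [0.4586, -0.3125, 0.0535]
ee_rot: [-0.0, 0.991, 0.134, -0.0]
contact_force: [-0.7, 2.3, 1.4]
width: 0.0119
gripper_force: 61.8
```

Emit:
step_arm:
  increments:
    - {"dp": [0, 0, 0.1], "yaw": 0, "grip": 0}
    - {"dp": [0, 0, 0.2], "yaw": 0, "grip": 0}
    - {"dp": [0, 0, 0.22], "yaw": 0, "grip": 0}
    - {"dp": [0, 0, 0.22], "yaw": 0, "grip": 0}
    - {"dp": [0, 0, 0], "yaw": 0, "grip": 0}
  squeeze: 80

```text
clock: 4.58
position: [0.4605, -0.3148, 0.2045]
ee_rot: [0.003, 0.991, 0.135, 0.003]
contact_force: [0.7, -0.2, -3.9]
width: 0.0118
gripper_force: 81.8
```

Emit:
step_arm:
  increments:
    - {"dp": [-0.022, 0.257, 0], "yaw": 0.96, "grip": 0}
    - {"dp": [-0.022, 0.257, 0], "yaw": 0.96, "grip": 0}
    - {"dp": [-0.022, 0.257, 0], "yaw": 0.96, "grip": 0}
    - {"dp": [-0.022, 0.257, 0], "yaw": 0.96, "grip": 0}
    - {"dp": [-0.022, 0.257, 0], "yaw": 0.96, "grip": 0}

```text
clock: 5.2
position: [0.4351, -0.0543, 0.1992]
ee_rot: [-0.001, 0.879, 0.477, -0.001]
contact_force: [0.9, 0.3, -3.5]
width: 0.0116
gripper_force: 81.7
```

Emit:
step_arm:
  increments:
    - {"dp": [-0.022, 0.257, 0], "yaw": 0.96, "grip": 0}
    - {"dp": [-0.022, 0.257, 0], "yaw": 0.96, "grip": 0}
    - {"dp": [-0.022, 0.257, 0], "yaw": 0.96, "grip": 0}
    - {"dp": [-0.022, 0.257, 0], "yaw": 0.96, "grip": 0}
    - {"dp": [0, 0, 0], "yaw": 0, "grip": 0}

```text
clock: 5.82
position: [0.4172, 0.1524, 0.1992]
ee_rot: [-0.002, 0.707, 0.707, -0.001]
contact_force: [0.7, -0.8, -4.0]
width: 0.0117
gripper_force: 81.7
```

Run:
```python
from h import *
s=manip.get_state();c=cams.get_calibration("wrist");im=cams.get_image("wrist");np.save("w3.npy",c,allow_pickle=True)
print(s["position"],yaw(s),s["width"],s["gripper_force"],s["contact_force"],s["qpos"]);cv2.imwrite("pics/w3.png",im)
```

```text
[0.41717189 0.15240295 0.19923625] 1.5716122884669284 0.011676314751981503 81.69344591908157 [ 0.68574854 -0.84755202 -3.98169438] [1.92264395e-01 1.05697725e-01 1.82183305e+00 1.42270822e-03
 1.21773685e+00 1.90952870e-01]
```

View pics/w3.png

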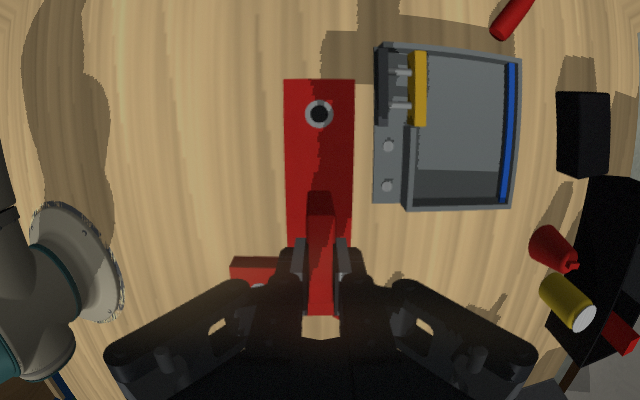

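The wrist view shows the plate level in the grip. The tray's outer corners are near (380,43), (522,60), (511,209) and (408,210), the blue lip is at (508,130) and the yellow fence at (418,88).

Run:
```python
from h import *
c=np.load("w3.npy",allow_pickle=True).item();im=cv2.imread("pics/w3.png")
h,s,v=cv2.split(cv2.cvtColor(im,cv2.COLOR_BGR2HSV))
def show(m,n,eps,zs):
    m[:,:360]=0;m[:30]=0;m[225:]=0;m[:,535:]=0
    k=max(cv2.findContours(m.astype(np.uint8),0,cv2.CHAIN_APPROX_NONE)[0],key=cv2.contourArea)
    print(n)
    for u in cv2.approxPolyDP(k,eps,True)[:,0]:print(u,[np.round(1e3*pt(c,u.astype(float),z,True)[:2],1).tolist() for z in zs])
blue=(h>100)&(h<130)&(s>130);yel=(h>18)&(h<32)&(s>170)&(v>100)
print(im[130,360:530:6].tolist())
show(blue.copy(),"blue",2,[.029])
show(yel.copy(),"yel",2,[.036])
show(((s<65)|blue|yel),"tray",3,[.036])
```

```text
[[108, 149, 174], [101, 141, 164], [96, 134, 156], [99, 99, 94], [96, 97, 92], [98, 98, 92], [98, 98, 93], [88, 89, 84], [39, 39, 37], [96, 97, 92], [96, 96, 91], [98, 97, 92], [97, 97, 91], [98, 98, 94], [98, 98, 93], [97, 97, 92], [98, 98, 93], [99, 98, 93], [98, 97, 92], [99, 98, 93], [97, 97, 92], [98, 97, 94], [98, 98, 93], [95, 95, 91], [27, 29, 25], [149, 70, 29], [79, 80, 76], [105, 145, 170], [105, 147, 170]]
blue
[513  63] [[630.3, 285.9]]
[507  63] [[621.8, 284.5]]
[507 108] [[623.5, 233.4]]
[499 202] [[626.9, 123.8]]
[504 202] [[634.4, 123.7]]
[509 170] [[634.7, 162.7]]
[514 107] [[633.4, 235.7]]
yel
[416  50] [[509.9, 282.8]]
[414 124] [[509.2, 207.9]]
[424 125] [[519.9, 207.4]]
[426  53] [[520.4, 280.8]]
tray
[374  46] [[467.6, 283.7]]
[372 202] [[469.6, 126.5]]
[400 202] [[499.5, 126.4]]
[406 211] [[507.0, 116.4]]
[510 208] [[640.1, 118.5]]
[520 128] [[639.3, 212.8]]
[521  59] [[637.0, 291.1]]
[440  45] [[535.6, 290.9]]
[383  41] [[476.5, 289.3]]
```

Run:
```python
from h import *
c=np.load("w3.npy",allow_pickle=True).item();im=cv2.imread("pics/w3.png")
poly(im,c,(345,150),z=.1617,eps=3)
```

```text
[284  79] [396.3 239.7]
[287 246] [395.6 138.2]
[292 247] [398.8 137.6]
[296 237] [401.5 144.6]
[307 238] [408.4 144. ]
[307 314] [407.3  83.5]
[339 318] [430.2  79.7]
[333 314] [425.8  83.6]
[332 244] [424.1 139.8]
[339 236] [428.3 145.4]
[345 237] [432.1 144.7]
[350 246] [435.5 138.4]
[354  80] [435.4 239.1]
```

Emit:
step_arm:
  increments:
    - {"dp": [0.25, 0.052, 0], "yaw": 0.1, "grip": 0}
    - {"dp": [0.25, 0.052, 0], "yaw": 0, "grip": 0}
    - {"dp": [0.25, 0.052, -0.1], "yaw": 0, "grip": 0}
    - {"dp": [0.157, 0.052, -0.15], "yaw": 0, "grip": 0}
    - {"dp": [0, 0, 0], "yaw": 0, "grip": 0}

```text
clock: 6.5
position: [0.6007, 0.1891, 0.146]
ee_rot: [-0.002, 0.704, 0.71, -0.003]
contact_force: [-0.4, -0.2, -3.8]
width: 0.0112
gripper_force: 81.7
```

Emit:
step_arm:
  increments:
    - {"dp": [-0.004, 0.033, 0], "yaw": 0.05, "grip": 0}
    - {"dp": [0, 0, -0.15], "yaw": 0, "grip": 0}
    - {"dp": [0, 0, 0], "yaw": 0, "grip": 0}
    - {"dp": [0, 0, 0], "yaw": 0, "grip": 0}

```text
clock: 7.0
position: [0.5998, 0.1976, 0.1228]
ee_rot: [0.001, 0.701, 0.713, 0.001]
contact_force: [-0.2, 0.9, -3.3]
width: 0.0116
gripper_force: 81.7
```

Run:
```python
from h import *
s=manip.get_state();print(s["position"],yaw(s),s["contact_force"],s["moment"])
c=cams.get_calibration("wrist");im=cams.get_image("wrist");np.save("w4.npy",c,allow_pickle=True)
cv2.imwrite("pics/w4.png",im)
```

```text
[0.59984941 0.19763147 0.12280053] 1.5881338904932236 [-0.24507227  0.92349711 -3.25328869] [ 0.01347225 -0.02027     0.02995055]
```

View pics/w4.png

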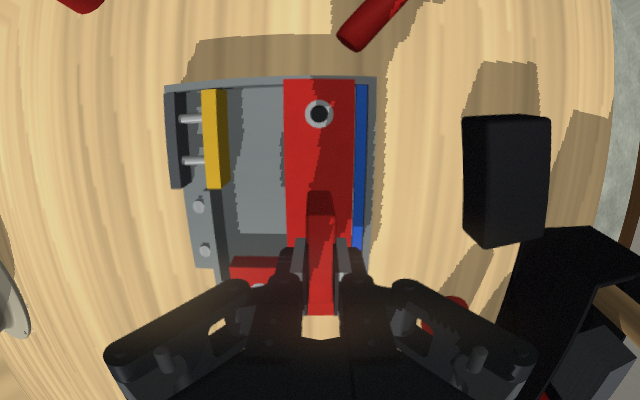

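The view shows the plate over the tray. Its far end at (320,79) is just short of the end wall, and the blue lip is at (360,150), clear to the right.

Run:
```python
from h import *
c=np.load("w4.npy",allow_pickle=True).item();im=cv2.imread("pics/w4.png")
print("col250",[(r,*im[r,250]) for r in range(72,96)])
print("row150",[(x,*im[150,x]) for x in range(350,378)])
f=lambda u,v,z:np.round(pt(c,(u,v),z,True)[:2]*1e3,1)
print("wall out",f(165,86,.036),f(250,78,.036),f(375,77,.036),"plate end",f(284,79,.0853),f(354,79,.0853),"edge R",f(352,150,.0853),"L",f(285,150,.0853))
print("lip in",f(356,150,.029),f(366,150,.029),f(358,85,.029),f(353,240,.029),"wall",f(376.5,80,.036),f(365,260,.036))
print("yellow",f(227,90,.036),f(229,188,.036),f(217,188,.036))
```

```text
col250 [(72, np.uint8(90), np.uint8(122), np.uint8(142)), (73, np.uint8(91), np.uint8(124), np.uint8(143)), (74, np.uint8(88), np.uint8(122), np.uint8(142)), (75, np.uint8(88), np.uint8(123), np.uint8(142)), (76, np.uint8(90), np.uint8(124), np.uint8(143)), (77, np.uint8(121), np.uint8(126), np.uint8(126)), (78, np.uint8(128), np.uint8(127), np.uint8(121)), (79, np.uint8(127), np.uint8(127), np.uint8(121)), (80, np.uint8(127), np.uint8(128), np.uint8(121)), (81, np.uint8(126), np.uint8(126), np.uint8(120)), (82, np.uint8(127), np.uint8(127), np.uint8(121)), (83, np.uint8(127), np.uint8(127), np.uint8(121)), (84, np.uint8(122), np.uint8(122), np.uint8(116)), (85, np.uint8(102), np.uint8(102), np.uint8(98)), (86, np.uint8(85), np.uint8(85), np.uint8(81)), (87, np.uint8(93), np.uint8(93), np.uint8(88)), (88, np.uint8(112), np.uint8(112), np.uint8(106)), (89, np.uint8(128), np.uint8(128), np.uint8(122)), (90, np.uint8(128), np.uint8(127), np.uint8(121)), (91, np.uint8(127), np.uint8(128), np.uint8(121)), (92, np.uint8(127), np.uint8(127), np.uint8(120)), (93, np.uint8(127), np.uint8(127)
[... 1092 characters left out ...]
np.uint8(85), np.uint8(80)), (370, np.uint8(83), np.uint8(84), np.uint8(79)), (371, np.uint8(82), np.uint8(83), np.uint8(79)), (372, np.uint8(83), np.uint8(84), np.uint8(79)), (373, np.uint8(85), np.uint8(87), np.uint8(81)), (374, np.uint8(96), np.uint8(105), np.uint8(106)), (375, np.uint8(106), np.uint8(128), np.uint8(137)), (376, np.uint8(94), np.uint8(129), np.uint8(149)), (377, np.uint8(96), np.uint8(132), np.uint8(152))]
wall out [477.7 288.6] [547.2 289.8] [637.3 291.6] plate end [577.8 284.6] [616.8 285.2] edge R [616.9 244.5] L [578.5 243.9]
lip in [626.  236.3] [633.7 236.5] [625.9 285.5] [627.3 161.7] wall [638.4 289.4] [637.6 146.6]
yellow [529.6 281.7] [528.6 206.8] [518.6 206.7]
```

Emit:
step_arm:
  increments:
    - {"dp": [-0.002, -0.015, 0], "yaw": 0, "grip": 0}
    - {"dp": [0, 0, -0.1], "yaw": 0, "grip": 0}
    - {"dp": [0, 0, 0], "yaw": 0, "grip": 0}

```text
clock: 7.42
position: [0.5982, 0.1942, 0.1006]
ee_rot: [-0.001, 0.701, 0.713, -0.001]
contact_force: [-0.1, -0.2, -3.8]
width: 0.0115
gripper_force: 81.7
```

Emit:
step_arm:
  increments:
    - {"dp": [0, 0, -0.1], "yaw": 0, "grip": 0}
    - {"dp": [0, 0, -0.05], "yaw": 0, "grip": 0}
    - {"dp": [0, 0, 0], "yaw": 0, "grip": 0}

```text
clock: 7.8
position: [0.5989, 0.1946, 0.071]
ee_rot: [-0.0, 0.701, 0.713, -0.001]
contact_force: [-0.1, -0.8, -3.6]
width: 0.0113
gripper_force: 81.7
```

Emit:
step_arm:
  increments:
    - {"dp": [0, 0, -0.04], "yaw": 0, "grip": 0}
    - {"dp": [0, 0, -0.015], "yaw": 0, "grip": 0}
    - {"dp": [0, 0, 0], "yaw": 0, "grip": 0}

```text
clock: 8.18
position: [0.5992, 0.1947, 0.0602]
ee_rot: [-0.0, 0.701, 0.713, -0.0]
contact_force: [-0.6, -0.4, -3.8]
width: 0.0116
gripper_force: 81.7
```

Emit:
step_arm:
  increments:
    - {"dp": [0.025, 0, 0], "yaw": 0, "grip": 0}
    - {"dp": [0.025, 0, 0], "yaw": 0, "grip": 0}
    - {"dp": [0, 0, 0], "yaw": 0, "grip": 0}

```text
clock: 8.55
position: [0.6103, 0.1947, 0.0605]
ee_rot: [0.0, 0.701, 0.713, 0.0]
contact_force: [-0.7, -0.7, -3.6]
width: 0.0113
gripper_force: 81.8
```

Emit:
step_arm:
  increments:
    - {"dp": [0.01, 0, 0], "yaw": 0, "grip": 0}
    - {"dp": [0.01, 0, 0], "yaw": 0, "grip": 0}
    - {"dp": [0, 0, 0], "yaw": 0, "grip": 0}

```text
clock: 8.93
position: [0.6136, 0.1947, 0.0603]
ee_rot: [0.0, 0.701, 0.713, 0.0]
contact_force: [0.1, -0.6, -2.8]
width: 0.0111
gripper_force: 81.7
```

Emit:
step_arm:
  increments:
    - {"dp": [0.008, 0, 0], "yaw": 0, "grip": 0}
    - {"dp": [0.008, 0, 0], "yaw": 0, "grip": 0}
    - {"dp": [0, 0, 0], "yaw": 0, "grip": 0}

```text
clock: 9.3
position: [0.6155, 0.1946, 0.0601]
ee_rot: [-0.001, 0.701, 0.713, -0.001]
contact_force: [-2.5, 0.5, -2.2]
width: 0.0116
gripper_force: 81.9
```

Emit:
step_arm:
  increments:
    - {"dp": [0.01, 0, 0], "yaw": 0, "grip": 0}
    - {"dp": [0, 0, 0], "yaw": 0, "grip": 0}

```text
clock: 9.55
position: [0.6159, 0.1946, 0.06]
ee_rot: [-0.002, 0.701, 0.713, -0.002]
contact_force: [-6.4, 0.2, 0.5]
width: 0.0113
gripper_force: 82.2
```

Emit:
step_arm:
  increments:
    - {"dp": [-0.01, -0.01, 0], "yaw": 0, "grip": 0}
    - {"dp": [0, -0.01, 0], "yaw": 0, "grip": 0}
    - {"dp": [0, 0, 0], "yaw": 0, "grip": 0}

```text
clock: 9.93
position: [0.6157, 0.1927, 0.0602]
ee_rot: [-0.002, 0.701, 0.713, 0.001]
contact_force: [-5.1, 5.8, -2.3]
width: 0.0117
gripper_force: 81.8
```

Emit:
step_arm:
  increments:
    - {"dp": [0, -0.008, 0], "yaw": 0, "grip": 0}
    - {"dp": [0, 0, 0], "yaw": 0, "grip": 0}

```text
clock: 10.18
position: [0.6157, 0.1926, 0.0603]
ee_rot: [-0.003, 0.701, 0.713, 0.002]
contact_force: [-4.0, 9.4, -2.0]
width: 0.0114
gripper_force: 81.8
```

Emit:
step_arm:
  increments:
    - {"dp": [-0.003, 0.008, -0.01], "yaw": 0, "grip": 0}
    - {"dp": [0, 0, -0.01], "yaw": 0, "grip": 0}
    - {"dp": [0, 0, 0], "yaw": 0, "grip": 0}

```text
clock: 10.55
position: [0.6155, 0.193, 0.0596]
ee_rot: [-0.001, 0.701, 0.713, 0.002]
contact_force: [-8.2, 5.0, 13.8]
width: 0.0113
gripper_force: 83.9
```

Emit:
step_arm:
  increments:
    - {"dp": [0, 0, 0.01], "yaw": 0, "grip": 0.16}
    - {"dp": [0, 0, 0], "yaw": 0, "grip": 0.18}
    - {"dp": [0, 0, 0.02], "yaw": 0, "grip": 0.2}
    - {"dp": [0, 0, 0.03], "yaw": 0, "grip": 0.25}

```text
clock: 11.05
position: [0.6176, 0.1902, 0.069]
ee_rot: [0.001, 0.701, 0.713, 0.001]
contact_force: [0.4, 0.1, 0.8]
width: 0.021
gripper_force: 0.0
```

Emit:
step_arm:
  increments:
    - {"dp": [0, 0, 0.1], "yaw": 0, "grip": 0.3}
    - {"dp": [0, 0, 0.2], "yaw": 0, "grip": 0.5}
    - {"dp": [-0.1, 0, 0.2], "yaw": 0, "grip": 0.8}
    - {"dp": [-0.29, 0, 0.1], "yaw": 0, "grip": 1}
    - {"dp": [-0.29, -0.05, 0], "yaw": 0, "grip": 1}

```text
clock: 11.68
position: [0.4818, 0.1809, 0.1912]
ee_rot: [0.003, 0.701, 0.713, 0.003]
contact_force: [0.1, -0.4, 0.1]
width: 0.0856
gripper_force: 0.0
```

Emit:
step_arm:
  increments:
    - {"dp": [0, -0.3, 0], "yaw": 0, "grip": 1}
    - {"dp": [0, 0, 0], "yaw": 0, "grip": 1}

```text
clock: 11.92
position: [0.4808, 0.1176, 0.1898]
ee_rot: [0.002, 0.702, 0.712, 0.001]
contact_force: [0.1, 0.8, 0.1]
width: 0.0852
gripper_force: 0.0
```

Run:
```python
from h import *
s=manip.get_state();print(s["position"],yaw(s),s["contact_force"],s["clock"])
c=cams.get_calibration("wrist");im=cams.get_image("wrist");np.save("w5.npy",c,allow_pickle=True)
cv2.imwrite("pics/w5.png",im)
```

```text
[0.48082803 0.1176383  0.18980157] 1.5845984690638788 [0.1107903  0.80687343 0.10916439] 11.925
```

View pics/w5.png

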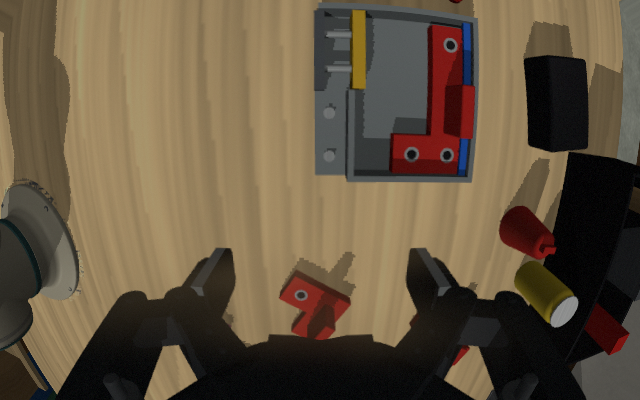

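The view shows the long plate lying in the tray against the lip, with its rib at (460,110) and foot at (418,155). The corner plate is at (315,300).

Emit:
step_arm:
  increments:
    - {"dp": [0.05, -0.1, 0], "yaw": -0.95, "grip": 1}
    - {"dp": [0.05, -0.1, 0], "yaw": -0.95, "grip": 1}
    - {"dp": [0.05, -0.1, 0], "yaw": -0.95, "grip": 1}
    - {"dp": [0.05, -0.1, 0], "yaw": -0.95, "grip": 1}
    - {"dp": [0.05, -0.1, 0], "yaw": -0.95, "grip": 1}

```text
clock: 12.6
position: [0.5319, 0.0207, 0.1887]
ee_rot: [0.0, 0.907, 0.422, 0.001]
contact_force: [0.2, 0.8, 0.7]
width: 0.0855
gripper_force: 0.0
```

Emit:
step_arm:
  increments:
    - {"dp": [0.05, -0.1, 0], "yaw": -0.95, "grip": 1}
    - {"dp": [0.05, -0.1, 0], "yaw": -0.95, "grip": 1}
    - {"dp": [0.05, -0.1, 0], "yaw": -0.95, "grip": 1}
    - {"dp": [0.05, -0.1, 0], "yaw": -0.95, "grip": 1}
    - {"dp": [0.05, -0.1, 0], "yaw": -0.95, "grip": 1}

```text
clock: 13.22
position: [0.582, -0.0796, 0.1885]
ee_rot: [0.0, 0.997, 0.079, 0.001]
contact_force: [-0.5, -0.1, 0.6]
width: 0.0855
gripper_force: 0.0
```

Emit:
step_arm:
  increments:
    - {"dp": [0, -0.1, 0], "yaw": -0.8, "grip": 1}
    - {"dp": [0, 0, 0], "yaw": 0, "grip": 1}

```text
clock: 13.48
position: [0.5814, -0.1, 0.1883]
ee_rot: [0.0, 1.0, 0.022, 0.001]
contact_force: [-0.1, -0.4, 0.1]
width: 0.0856
gripper_force: 0.0
```

Run:
```python
from h import *
s=manip.get_state();print(s["position"],yaw(s),s["clock"],s["qpos"])
c=cams.get_calibration("wrist");im=cams.get_image("wrist");np.save("w6.npy",c,allow_pickle=True)
cv2.imwrite("pics/w6.png",im)
print("long in tray");poly(cv2.imread("pics/w5.png"),np.load("w5.npy",allow_pickle=True).item(),(440,70),z=.022)
```

```text
[ 0.58142312 -0.0999752   0.18827521] 0.04335385638546222 13.475 [-2.88223501e-01  3.26891844e-01  1.55076568e+00  5.23109975e-05
  1.26261268e+00  1.23920338e+00]
long in tray
[461  29] [625.2 279.9]
[437  25] [597.6 279.9]
[428  28] [587.6 275.1]
[430 134] [593.3 164.4]
[391 134] [551.4 162.3]
[392 172] [554.9 123.1]
[456 173] [628.  124.2]
[458 140] [626.3 160.2]
[472 137] [643.3 164.6]
[474  87] [641.8 218.6]
[461  84] [625.8 219.9]
```

View pics/w6.png

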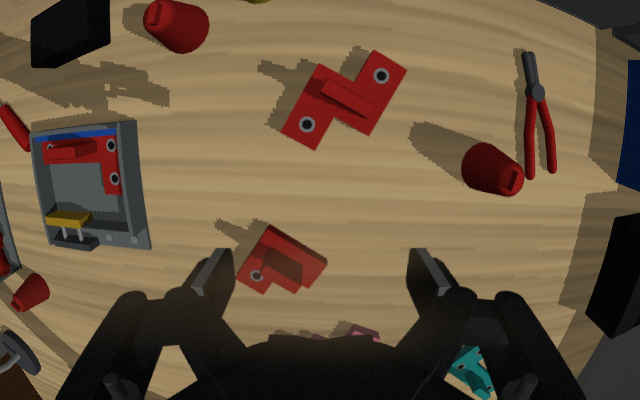

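The view shows the Z-shaped step plate centred at (345,97), with its rib running from (322,85) to (375,112). The corner plate is at (285,260).

Run:
```python
from h import *
c=np.load("w6.npy",allow_pickle=True).item();im=cv2.imread("pics/w6.png")
poly(im,c,(390,85),eps=4);print();poly(im,c,(270,245),eps=3)
r=im[60:135,300:400,2];print(np.array2string(cv2.resize(r[20:60,15:80],None,fx=.5,fy=.5,interpolation=cv2.INTER_AREA),max_line_width=250,threshold=9999))
```

```text
[406  70] [ 697.  -183.4]
[375  50] [ 714.3 -150.6]
[353  82] [ 679.6 -130.1]
[319  63] [697.  -95.8]
[280 131] [627.2 -59.6]
[315 149] [610.1 -95.5]
[334 116] [ 644.4 -113. ]
[368 135] [ 627.2 -148.3]

[269 225] [525.3 -48.5]
[236 278] [453.3  -6.1]
[261 293] [434.  -36.1]
[272 281] [452.9 -50.3]
[293 293] [437.1 -75.4]
[301 285] [449.4 -84.9]
[308 287] [447.  -93.3]
[325 264] [ 479.8 -111.9]
[308 254] [491.9 -92.1]
[309 249] [498.3 -93.1]
[[ 84  83  83  97 110 102 130 124 115 120 125 127 127 128 128 127 127 123 112  93 112 126 126 128 126 126 125 125 126 124 108 105]
 [ 84  83  83  89  90 122 132 133 131 123 114 116 126 129 128 127 126 127 127 121 126 126 127 127 126 126 126 126 126 126 125 119]
 [ 83  83  83  78 105 129 132 132 133 133 129 120 116 123 127 126 127 127 127 125 126 126 128 128 126 125 126 125 126 125 126 125]
 [ 84  84  83  86 123 129 130 130 132 132 133 133 129 116 109 126 127 127 125 126 126 126 127 127 125 126 126 125 126 126 126 125]
 [ 84  84  81 110 127 129 129 129 131 131 131 131 132 132 128 116 116 127 125 126 126 127 126 126 126 126 127 125 126 125 126 126]

[... 1265 characters left out ...]
129 130 130 130 130 130 131 131 129 122 125]
 [125 126 126 127 126 125 123 123 122 124 125 119 124 123 124 121  89  64  47  67 101 122 129 129 128 129 130 131 130 124 122 125]
 [125 124 125 124 125 125 123 122 123 123 125 124 124 124 124 125 110  92  86  58  53  78 108 124 127 128 130 130 128 122 125 123]
 [124 124 124 124 126 126 125 123 124 124 125 124 124 124 124 123 124 123 122 110 104  66  53  86 115 128 129 129 120 125 124 123]
 [123 123 123 124 126 126 125 125 125 121 120 122 122 123 123 124 123 123 124 123 123 120  96  60  69  99 121 125 121 124 124 125]
 [123 122 124 125 126 126 126 125 126 142 101 106 119 121 122 123 123 123 123 123 123 123 123 120 114 102 105 123 124 125 125 127]]
```

Emit:
step_arm:
  increments:
    - {"dp": [0.05, -0.014, -0.04], "yaw": 0.89, "grip": 1}
    - {"dp": [0.05, -0.014, -0.04], "yaw": 0.89, "grip": 1}
    - {"dp": [0.05, -0.014, -0.04], "yaw": 0.89, "grip": 1}
    - {"dp": [0.05, -0.014, -0.04], "yaw": 0.89, "grip": 1}
    - {"dp": [0.05, -0.014, -0.04], "yaw": 0.89, "grip": 1}

```text
clock: 14.15
position: [0.6308, -0.1118, 0.1482]
ee_rot: [-0.0, 0.936, 0.351, 0.0]
contact_force: [-0.4, 0.6, 0.1]
width: 0.085
gripper_force: 0.0
```

Emit:
step_arm:
  increments:
    - {"dp": [0.05, -0.014, -0.04], "yaw": 0.89, "grip": 1}
    - {"dp": [0.05, -0.014, -0.04], "yaw": 0.89, "grip": 1}
    - {"dp": [0.05, -0.014, -0.04], "yaw": 0.89, "grip": 1}
    - {"dp": [0, 0, 0], "yaw": 0, "grip": 1}
    - {"dp": [0, 0, 0], "yaw": 0, "grip": 1}

```text
clock: 14.78
position: [0.6599, -0.1208, 0.1245]
ee_rot: [-0.0, 0.85, 0.527, 0.0]
contact_force: [0.3, -0.1, 0.0]
width: 0.0855
gripper_force: 0.0
```

Run:
```python
from h import *
s=manip.get_state();print(s["position"],yaw(s),s["clock"])
c=cams.get_calibration("wrist");im=cams.get_image("wrist");cv2.imwrite("pics/w7.png",im)
print(proj(c,[.6621,-.122,.06],True));u=proj(c,[.6621+.05*.45,-.122+.05*.89,.016],True);print(u)
poly(im,c,tuple(map(float,u)),eps=4)
```

```text
[ 0.65989611 -0.12078122  0.12454747] 1.110876508617513 14.775
[323.16389099 210.8821283 ]
[323.34907024 132.76272338]
[250 145] [627.1 -59.3]
[252 191] [609.5 -94. ]
[298 192] [ 644.  -112.2]
[300 236] [ 627.  -148.4]
[313 236] [ 637.2 -153.4]
[314 241] [ 635.8 -158.2]
[389 236] [ 697.3 -183.9]
[392 193] [ 714.6 -148.1]
[346 187] [ 681.6 -126. ]
[346 144] [696.9 -93.6]
```

Emit:
step_arm:
  increments:
    - {"dp": [0.011, -0.005, -0.18], "yaw": 0, "grip": 1}
    - {"dp": [0, 0, -0.175], "yaw": 0, "grip": 1}
    - {"dp": [0, 0, 0], "yaw": 0, "grip": 1}
    - {"dp": [0, 0, 0], "yaw": 0, "grip": 0.4}
    - {"dp": [0, 0, 0], "yaw": 0, "grip": 0.2}
  squeeze: 80

```text
clock: 15.45
position: [0.6635, -0.123, 0.0555]
ee_rot: [0.001, 0.85, 0.527, 0.001]
contact_force: [0.5, 0.7, 0.3]
width: 0.0519
gripper_force: 0.0
```

Emit:
step_arm:
  increments:
    - {"dp": [0, 0, 0], "yaw": 0, "grip": 0}
    - {"dp": [0, 0, 0], "yaw": 0, "grip": 0}
    - {"dp": [0, 0, 0], "yaw": 0, "grip": 0}
    - {"dp": [0, 0, 0], "yaw": 0, "grip": 0}

```text
clock: 15.95
position: [0.6624, -0.1228, 0.0544]
ee_rot: [0.0, 0.85, 0.527, 0.0]
contact_force: [-1.4, 0.1, 4.4]
width: 0.0111
gripper_force: 80.4
```

Emit:
step_arm:
  increments:
    - {"dp": [0, 0, 0.15], "yaw": 0, "grip": 0}
    - {"dp": [0, 0, 0.22], "yaw": 0, "grip": 0}
    - {"dp": [0, 0, 0.22], "yaw": 0, "grip": 0}
    - {"dp": [-0.064, 0.194, 0], "yaw": -0.91, "grip": 0}
    - {"dp": [-0.064, 0.194, 0], "yaw": -0.91, "grip": 0}

```text
clock: 16.58
position: [0.6362, -0.0446, 0.1712]
ee_rot: [-0.0, 0.915, 0.404, 0.0]
contact_force: [0.7, 0.9, -2.6]
width: 0.0115
gripper_force: 79.4
```

Emit:
step_arm:
  increments:
    - {"dp": [-0.064, 0.194, 0], "yaw": -0.91, "grip": 0}
    - {"dp": [-0.064, 0.194, 0], "yaw": -0.91, "grip": 0}
    - {"dp": [-0.064, 0.194, 0], "yaw": -0.91, "grip": 0}
    - {"dp": [-0.064, 0.194, 0], "yaw": -0.91, "grip": 0}
    - {"dp": [-0.064, 0.194, 0], "yaw": -0.91, "grip": 0}

```text
clock: 17.2
position: [0.5716, 0.15, 0.1705]
ee_rot: [0.0, 0.997, 0.076, -0.001]
contact_force: [0.7, 0.4, -2.8]
width: 0.0113
gripper_force: 79.4
```

Emit:
step_arm:
  increments:
    - {"dp": [-0.064, 0.194, 0], "yaw": -0.91, "grip": 0}
    - {"dp": [0, 0, 0], "yaw": 0, "grip": 0}
    - {"dp": [0, 0, 0], "yaw": 0, "grip": 0}

```text
clock: 17.58
position: [0.5596, 0.1874, 0.1708]
ee_rot: [0.001, 1.0, 0.01, -0.0]
contact_force: [1.3, -0.0, -3.2]
width: 0.0114
gripper_force: 79.4
```

Run:
```python
from h import *
s=manip.get_state();print(s["position"],yaw(s),s["clock"],s["contact_force"])
```

```text
[0.55955892 0.18740653 0.17078191] 0.020684467019012373 17.575 [ 1.25116392 -0.01283669 -3.23220877]
```

Emit:
step_arm:
  increments:
    - {"dp": [0, 0, -0.2], "yaw": -0.03, "grip": 0}
    - {"dp": [0, 0, -0.18], "yaw": 0, "grip": 0}
    - {"dp": [0, 0, -0.05], "yaw": 0, "grip": 0}
    - {"dp": [0, 0, 0], "yaw": 0, "grip": 0}

```text
clock: 18.08
position: [0.5601, 0.1869, 0.0851]
ee_rot: [0.0, 1.0, 0.007, -0.0]
contact_force: [-0.4, -0.3, -2.0]
width: 0.0114
gripper_force: 79.3
```

Emit:
step_arm:
  increments:
    - {"dp": [-0.01, 0, 0], "yaw": 0, "grip": 0}
    - {"dp": [-0.01, 0, 0], "yaw": 0, "grip": 0}
    - {"dp": [0, 0, 0], "yaw": 0, "grip": 0}

```text
clock: 18.45
position: [0.5559, 0.1878, 0.0862]
ee_rot: [-0.0, 1.0, 0.008, 0.001]
contact_force: [0.4, 0.9, -3.1]
width: 0.0119
gripper_force: 79.3
```

Emit:
step_arm:
  increments:
    - {"dp": [0, 0, -0.025], "yaw": 0, "grip": 0}
    - {"dp": [-0.007, 0, 0], "yaw": 0, "grip": 0}
    - {"dp": [0, 0, 0], "yaw": 0, "grip": 0}

```text
clock: 18.82
position: [0.5541, 0.1877, 0.0801]
ee_rot: [0.0, 1.0, 0.007, -0.0]
contact_force: [1.0, 0.2, -2.6]
width: 0.0112
gripper_force: 79.3
```

Emit:
step_arm:
  increments:
    - {"dp": [-0.007, 0, 0], "yaw": 0, "grip": 0}
    - {"dp": [0, 0, 0], "yaw": 0, "grip": 0}

```text
clock: 19.08
position: [0.5529, 0.1877, 0.0803]
ee_rot: [0.0, 1.0, 0.007, -0.0]
contact_force: [-0.6, -0.2, -2.5]
width: 0.0112
gripper_force: 79.3
```

Emit:
step_arm:
  increments:
    - {"dp": [-0.007, 0, 0], "yaw": 0, "grip": 0}
    - {"dp": [0, 0, 0], "yaw": 0, "grip": 0}

```text
clock: 19.32
position: [0.5514, 0.1877, 0.0803]
ee_rot: [0.0, 1.0, 0.007, -0.0]
contact_force: [-0.8, -0.4, -2.7]
width: 0.0115
gripper_force: 79.3
```

Emit:
step_arm:
  increments:
    - {"dp": [-0.007, 0, 0], "yaw": 0, "grip": 0}
    - {"dp": [0, 0, 0], "yaw": 0, "grip": 0}

```text
clock: 19.58
position: [0.5501, 0.1877, 0.0803]
ee_rot: [0.0, 1.0, 0.007, -0.0]
contact_force: [0.0, -0.4, -1.9]
width: 0.0112
gripper_force: 79.4
```

Emit:
step_arm:
  increments:
    - {"dp": [-0.007, 0, 0], "yaw": 0, "grip": 0}
    - {"dp": [0, 0, 0], "yaw": 0, "grip": 0}

```text
clock: 19.82
position: [0.5496, 0.1877, 0.0806]
ee_rot: [-0.0, 1.0, 0.007, 0.001]
contact_force: [2.2, 0.2, -3.3]
width: 0.0116
gripper_force: 79.4
```

Emit:
step_arm:
  increments:
    - {"dp": [-0.007, 0, 0], "yaw": 0, "grip": 0}
    - {"dp": [0, 0, 0], "yaw": 0, "grip": 0}

```text
clock: 20.08
position: [0.5491, 0.1878, 0.0809]
ee_rot: [-0.0, 1.0, 0.007, 0.002]
contact_force: [5.0, -1.4, -0.5]
width: 0.0113
gripper_force: 79.4
```

Run:
```python
from h import *
s=manip.get_state();print(s["position"],yaw(s),s["clock"],s["contact_force"])
c=cams.get_calibration("wrist");im=cams.get_image("wrist");np.save("w8.npy",c,allow_pickle=True)
cv2.imwrite("pics/w8.png",im)
a=cv2.imwrite("pics/side8.png",cams.get_image("side"))
b=cams.get_image("side");b=cv2.resize(b[200:275,235:330],None,fx=4,fy=4,interpolation=cv2.INTER_CUBIC)
w=im[:, :380]
o=np.zeros((400,760,3),np.uint8);o[:,:380]=w;o[:300,380:760]=b;cv2.imwrite("pics/v8.png",o)
```

```text
[0.54912646 0.18776583 0.08092679] 0.014988752268975582 20.075 [ 4.98695266 -1.40349663 -0.52846612]
```

View pics/v8.png

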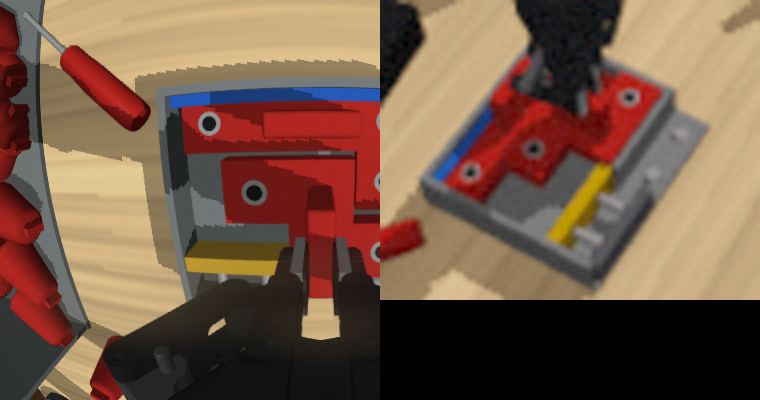

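The wrist half shows the step plate at the fixed wall, with its corner at (356,152) near the long plate's foot. The side half shows it over its slot. I'll check the gap to the foot.

Run:
```python
from h import *
c=np.load("w8.npy",allow_pickle=True).item();im=cv2.imread("pics/w8.png")
print(im[175,345:372].tolist());print("col300",[(r,*im[r,260]) for r in range(146,162)])
f=lambda u,v,z:np.round(pt(c,(u,v),z,True)[:2]*1e3,1)
print(f(355.5,175,.0425),f(358.5,175,.022),f(222,190,.0425),f(355,152,.0425),f(355,210,.0425),f(222,158,.0425))
print("step edge",f(260,157,.0425),"long edge",f(260,150,.022))
```

```text
[[33, 37, 172], [32, 35, 172], [34, 37, 173], [33, 37, 172], [30, 36, 171], [33, 38, 173], [32, 37, 173], [31, 37, 174], [31, 38, 175], [27, 32, 149], [9, 12, 71], [21, 23, 115], [30, 34, 162], [33, 36, 171], [31, 36, 171], [31, 36, 171], [33, 38, 171], [32, 37, 171], [32, 35, 173], [33, 38, 174], [32, 37, 173], [32, 36, 172], [32, 37, 172], [34, 36, 172], [31, 37, 171], [32, 37, 171], [32, 37, 171]]
col300 [(146, np.uint8(20), np.uint8(23), np.uint8(111)), (147, np.uint8(17), np.uint8(24), np.uint8(111)), (148, np.uint8(21), np.uint8(27), np.uint8(113)), (149, np.uint8(22), np.uint8(25), np.uint8(113)), (150, np.uint8(19), np.uint8(24), np.uint8(112)), (151, np.uint8(29), np.uint8(34), np.uint8(102)), (152, np.uint8(70), np.uint8(70), np.uint8(86)), (153, np.uint8(79), np.uint8(79), np.uint8(75)), (154, np.uint8(73), np.uint8(73), np.uint8(76)), (155, np.uint8(55), np.uint8(55), np.uint8(75)), (156, np.uint8(13), np.uint8(15), np.uint8(76)), (157, np.uint8(11), np.uint8(15), np.uint8(76)), (158, np.uint8(13), np.uint8(15), np.uint8(76)), (159, np.uint8(18), np.uint8(16), np.uint8(91)), (160, np.uint8(20), np.uint8(23), np.uint8(105)), (161, np.uint8(17), np.uint8(20), np.uint8(108))]
[582.7 165.7] [578.1 161.2] [572.4 246.5] [596.4 166.5] [560.9 164.9] [592.3 245.2]
step edge [592.8 221.8] long edge [593.9 225.7]
```

Emit:
step_arm:
  increments:
    - {"dp": [0.012, 0, 0], "yaw": 0, "grip": 0}
    - {"dp": [0, 0, 0], "yaw": 0, "grip": 0}
    - {"dp": [0, 0, -0.02], "yaw": 0, "grip": 0}
    - {"dp": [0, 0, -0.02], "yaw": 0, "grip": 0}
    - {"dp": [0, 0, 0], "yaw": 0, "grip": 0}

```text
clock: 20.85
position: [0.5495, 0.1877, 0.0717]
ee_rot: [0.0, 1.0, 0.007, -0.0]
contact_force: [4.4, 0.4, -3.7]
width: 0.0114
gripper_force: 79.2
```

Emit:
step_arm:
  increments:
    - {"dp": [0.004, 0, -0.02], "yaw": 0, "grip": 0}
    - {"dp": [0, 0, -0.02], "yaw": 0, "grip": 0}
    - {"dp": [0, 0, -0.015], "yaw": 0, "grip": 0}
    - {"dp": [0, 0, 0], "yaw": 0, "grip": 0}

```text
clock: 21.35
position: [0.5498, 0.1876, 0.0607]
ee_rot: [0.0, 1.0, 0.007, -0.001]
contact_force: [2.0, 0.8, -2.3]
width: 0.0115
gripper_force: 79.3
```

Emit:
step_arm:
  increments:
    - {"dp": [0.003, -0.01, 0], "yaw": 0, "grip": 0}
    - {"dp": [0, -0.008, 0], "yaw": 0, "grip": 0}
    - {"dp": [0, 0, 0], "yaw": 0, "grip": 0}

```text
clock: 21.72
position: [0.5505, 0.1841, 0.0612]
ee_rot: [-0.0, 1.0, 0.007, -0.001]
contact_force: [-0.8, 1.0, -2.5]
width: 0.0114
gripper_force: 79.4
```

Emit:
step_arm:
  increments:
    - {"dp": [0.002, -0.007, 0], "yaw": 0, "grip": 0}
    - {"dp": [0, 0, 0], "yaw": 0, "grip": 0}

```text
clock: 21.98
position: [0.5507, 0.1838, 0.0613]
ee_rot: [-0.001, 1.0, 0.007, -0.001]
contact_force: [-1.9, 5.2, -2.3]
width: 0.0111
gripper_force: 79.5
```

Emit:
step_arm:
  increments:
    - {"dp": [0.007, 0.002, -0.005], "yaw": 0, "grip": 0}
    - {"dp": [0, 0, 0], "yaw": 0, "grip": 0}

```text
clock: 22.22
position: [0.5515, 0.1841, 0.0607]
ee_rot: [-0.001, 1.0, 0.007, -0.001]
contact_force: [-4.0, 4.9, 2.1]
width: 0.0114
gripper_force: 80.0
```

Emit:
step_arm:
  increments:
    - {"dp": [0.007, 0, -0.005], "yaw": 0, "grip": 0}
    - {"dp": [0, 0, 0], "yaw": 0, "grip": 0}

```text
clock: 22.48
position: [0.5516, 0.1842, 0.0606]
ee_rot: [-0.001, 1.0, 0.007, -0.002]
contact_force: [-8.6, 4.3, 9.8]
width: 0.0115
gripper_force: 80.9
```

Emit:
step_arm:
  increments:
    - {"dp": [-0.005, 0.003, 0.004], "yaw": 0, "grip": 0.25}
    - {"dp": [0, 0, 0], "yaw": 0, "grip": 0.4}
    - {"dp": [0, 0, 0.05], "yaw": 0, "grip": 0.4}
    - {"dp": [0, 0, 0.2], "yaw": 0, "grip": 0.5}
    - {"dp": [0, 0, 0.3], "yaw": 0, "grip": 1}

```text
clock: 23.1
position: [0.5526, 0.1831, 0.1701]
ee_rot: [0.001, 1.0, 0.007, -0.002]
contact_force: [0.8, -0.3, -0.4]
width: 0.0595
gripper_force: 0.0
```

Emit:
step_arm:
  increments:
    - {"dp": [-0.2, -0.2, 0.1], "yaw": 0, "grip": 1}
    - {"dp": [-0.2, -0.22, 0], "yaw": 0, "grip": 1}
    - {"dp": [-0.2, -0.22, 0], "yaw": 0, "grip": 1}
    - {"dp": [-0.1, -0.28, 0], "yaw": 0, "grip": 1}
    - {"dp": [0, -0.28, 0], "yaw": 0, "grip": 1}

```text
clock: 23.72
position: [0.4118, -0.0576, 0.1911]
ee_rot: [0.0, 1.0, 0.008, 0.001]
contact_force: [2.2, 0.4, -0.4]
width: 0.0857
gripper_force: 0.0
```

Emit:
step_arm:
  increments:
    - {"dp": [0, 0, 0], "yaw": 0, "grip": 1}

```text
clock: 23.85
position: [0.4139, -0.0602, 0.1911]
ee_rot: [0.001, 1.0, 0.004, 0.001]
contact_force: [-0.2, 1.1, 0.5]
width: 0.0851
gripper_force: 0.0
```

Run:
```python
from h import *
s=manip.get_state();print(s["position"],yaw(s),s["clock"],s["contact_force"])
c=cams.get_calibration("wrist");im=cams.get_image("wrist");np.save("w9.npy",c,allow_pickle=True)
cv2.imwrite("pics/w9.png",im)
u=proj(c,[.475,-.06,.016],True);print(u)
try: poly(im,c,tuple(map(float,u)),eps=3)
except Exception as e: print(e)
```

```text
[ 0.4138517  -0.06021519  0.19112254] 0.008283794125818922 23.85 [-0.21858846  1.11015624  0.45771822]
[318.07679864 117.26144326]
[264 138] [454.1  -4.9]
[295 158] [433.1 -36.6]
[317 126] [466.1 -59. ]
[350 146] [446.1 -92.8]
[370 114] [ 479.5 -112.4]
[305  73] [519.9 -46.7]
```

Emit:
step_arm:
  increments:
    - {"dp": [0.05, -0.003, -0.047], "yaw": 0.96, "grip": 1}
    - {"dp": [0.05, -0.003, -0.047], "yaw": 0.96, "grip": 1}
    - {"dp": [0.05, -0.003, -0.047], "yaw": 0.96, "grip": 1}
    - {"dp": [0.05, -0.003, -0.047], "yaw": 0.96, "grip": 1}
    - {"dp": [0.05, -0.003, -0.047], "yaw": 0.96, "grip": 1}

```text
clock: 24.52
position: [0.464, -0.0577, 0.143]
ee_rot: [-0.0, 0.932, 0.362, 0.0]
contact_force: [1.0, 0.0, 0.2]
width: 0.0854
gripper_force: 0.0
```

Emit:
step_arm:
  increments:
    - {"dp": [0.05, -0.003, -0.047], "yaw": 0.96, "grip": 1}
    - {"dp": [0.05, -0.003, -0.047], "yaw": 0.93, "grip": 1}
    - {"dp": [0, 0, 0], "yaw": 0, "grip": 1}
    - {"dp": [0, 0, 0], "yaw": 0, "grip": 1}

```text
clock: 25.02
position: [0.4832, -0.0596, 0.1246]
ee_rot: [-0.0, 0.873, 0.487, -0.0]
contact_force: [-0.3, -0.2, 0.3]
width: 0.0852
gripper_force: 0.0
```

Run:
```python
from h import *
s=manip.get_state();print(s["position"],yaw(s),s["clock"])
c=cams.get_calibration("wrist");im=cams.get_image("wrist");cv2.imwrite("pics/w10.png",im)
x=np.array([.848,-.53]);y=x[::-1]*[-1,1]
o=np.array([.4838,-.0648]);P=o-.03*x+.02*y
u=proj(c,[*P,.016],True);print(u);poly(im,c,tuple(map(float,u)),eps=3)
# step plate placement check from w9
c=np.load("w9.npy",allow_pickle=True).item()
```

```text
[ 0.48322035 -0.05961355  0.12459174] 1.017700039895788 25.025
[286.95802099 174.0156228 ]
[253 156] [453.4  -4.3]
[256 202] [433.  -38.2]
[300 202] [465.  -57.9]
[303 245] [445.5 -92.9]
[347 244] [ 479.1 -112.6]
[348 154] [520.  -43.9]
```

Emit:
step_arm:
  increments:
    - {"dp": [0.003, -0.022, -0.18], "yaw": 0.08, "grip": 1}
    - {"dp": [0, 0, -0.18], "yaw": 0, "grip": 1}
    - {"dp": [0, 0, 0], "yaw": 0, "grip": 1}
    - {"dp": [0, 0, 0], "yaw": 0, "grip": 0.4}
    - {"dp": [0, 0, 0], "yaw": 0, "grip": 0.2}
  squeeze: 80

```text
clock: 25.7
position: [0.4852, -0.0652, 0.0539]
ee_rot: [0.001, 0.87, 0.493, 0.001]
contact_force: [0.3, 1.1, -0.4]
width: 0.0513
gripper_force: 0.0
```

Emit:
step_arm:
  increments:
    - {"dp": [0, 0, 0], "yaw": 0, "grip": 0}
    - {"dp": [0, 0, 0], "yaw": 0, "grip": 0}
    - {"dp": [0, 0, 0], "yaw": 0, "grip": 0}
    - {"dp": [0, 0, 0], "yaw": 0, "grip": 0}

```text
clock: 26.2
position: [0.4841, -0.0649, 0.053]
ee_rot: [0.0, 0.87, 0.493, 0.0]
contact_force: [-1.5, -0.0, 6.3]
width: 0.012
gripper_force: 78.5
```

Run:
```python
from h import *
s=manip.get_state();print(s["position"],yaw(s),s["clock"],s["width"])
```

```text
[ 0.48405486 -0.06485274  0.05303457] 1.0304188299545611 26.2 0.012020364076298633
```

Emit:
step_arm:
  increments:
    - {"dp": [0, 0, 0.15], "yaw": 0, "grip": 0}
    - {"dp": [0, 0, 0.22], "yaw": 0, "grip": 0}
    - {"dp": [0, 0, 0.22], "yaw": 0, "grip": 0}
    - {"dp": [0.025, 0.108, 0], "yaw": 0.945, "grip": 0}
    - {"dp": [0.025, 0.108, 0], "yaw": 0.945, "grip": 0}

```text
clock: 26.82
position: [0.494, -0.0214, 0.1708]
ee_rot: [0.0, 0.791, 0.612, 0.0]
contact_force: [-1.1, -0.6, -2.4]
width: 0.012
gripper_force: 78.9
```

Emit:
step_arm:
  increments:
    - {"dp": [0.025, 0.108, 0], "yaw": 0.945, "grip": 0}
    - {"dp": [0.025, 0.108, 0], "yaw": 0.945, "grip": 0}
    - {"dp": [0.025, 0.108, 0], "yaw": 0.945, "grip": 0}
    - {"dp": [0.025, 0.108, 0], "yaw": 0.945, "grip": 0}
    - {"dp": [0.025, 0.108, 0], "yaw": 0.945, "grip": 0}

```text
clock: 27.45
position: [0.5186, 0.087, 0.1698]
ee_rot: [-0.0, 0.529, 0.849, -0.0]
contact_force: [-0.1, -0.3, -2.0]
width: 0.0113
gripper_force: 78.9
```

Emit:
step_arm:
  increments:
    - {"dp": [0.025, 0.108, 0], "yaw": 0.945, "grip": 0}
    - {"dp": [0.025, 0.108, 0], "yaw": 0.945, "grip": 0}
    - {"dp": [0.025, 0.108, 0], "yaw": 0.945, "grip": 0}
    - {"dp": [0.025, 0.108, 0], "yaw": 0.945, "grip": 0}
    - {"dp": [0.025, 0.108, 0], "yaw": 0.945, "grip": 0}

```text
clock: 28.08
position: [0.5437, 0.1949, 0.1697]
ee_rot: [-0.001, 0.201, 0.98, -0.0]
contact_force: [-0.7, 0.2, -1.8]
width: 0.0116
gripper_force: 78.9
```

Emit:
step_arm:
  increments:
    - {"dp": [0.025, 0.108, 0], "yaw": 0.945, "grip": 0}
    - {"dp": [0.025, 0.108, 0], "yaw": 0.945, "grip": 0}
    - {"dp": [0.025, 0.108, 0], "yaw": 0.945, "grip": 0}
    - {"dp": [0, 0, 0], "yaw": 0, "grip": 0}
    - {"dp": [0, 0, 0], "yaw": 0, "grip": 0}

```text
clock: 28.7
position: [0.5584, 0.2583, 0.1697]
ee_rot: [-0.001, -0.007, 1.0, -0.001]
contact_force: [0.3, -0.7, -2.4]
width: 0.0118
gripper_force: 78.9
```

Run:
```python
from h import *
s=manip.get_state();print(s["position"],yaw(s),s["clock"],s["contact_force"],s["width"],s["qpos"])
c=cams.get_calibration("wrist");im=cams.get_image("wrist");np.save("w11.npy",c,allow_pickle=True);cv2.imwrite("pics/w11.png",im)
h,S,v=cv2.split(cv2.cvtColor(im,cv2.COLOR_BGR2HSV))
yel=((h>18)&(h<32)&(S>170)&(v>100)).astype(np.uint8);yel[:,:150]=0;yel[:,500:]=0
k=max(cv2.findContours(yel,0,cv2.CHAIN_APPROX_NONE)[0],key=cv2.contourArea)
for u in cv2.approxPolyDP(k,2,True)[:,0]:print(u,np.round(1e3*pt(c,u.astype(float),.036,True)[:2],1))
u=proj(c,[s["position"][0]-.02,s["position"][1]-.04,.13],True);print(u)
z=s["position"][2]-.053+.016
try: poly(im,c,tuple(map(float,u)),z=z,eps=3)
except Exception as e: print(e)
```

```text
[0.55836698 0.25833806 0.16972767] -3.12820209297773 28.7 [ 0.32994761 -0.66605534 -2.35275349] 0.01177392980952804 [ 3.20675335e-01  3.78100737e-01  1.51900372e+00 -6.82035707e-04
  1.24627346e+00 -1.26329437e+00]
[265 134] [509.6 206.6]
[266 147] [521.3 207.3]
[351 146] [519.7 282.8]
[350 133] [508.1 281.6]
[258.24069957 196.15779127]
[185 141] [503.3 173.8]
[197 244] [571.4 174.7]
[221 246] [571.9 191.8]
[224 259] [581.5 192.8]
[273 261] [581.3 226.1]
[279 247] [571.  230.5]
[292 247] [570.8 238.7]
[295 237] [563.8 240.8]
[305 237] [563.6 247. ]
[308 296] [608.4 248.7]
[332 296] [608.1 265.1]
[334 238] [564. 265.]
[345 236] [562.6 271.8]
[348 246] [569.5 274. ]
[353 246] [569.5 277.2]
[356 168] [519.6 276.6]
[267 165] [518.5 224.9]
[263 137] [502.1 222.9]
```

Emit:
step_arm:
  increments:
    - {"dp": [0.025, 0, 0], "yaw": 0.01, "grip": 0}
    - {"dp": [0, 0, -0.2], "yaw": 0, "grip": 0}
    - {"dp": [0, 0, -0.18], "yaw": 0, "grip": 0}
    - {"dp": [0, 0, -0.06], "yaw": 0, "grip": 0}
    - {"dp": [0, 0, 0], "yaw": 0, "grip": 0}

```text
clock: 29.38
position: [0.5641, 0.2587, 0.082]
ee_rot: [-0.0, -0.008, 1.0, -0.0]
contact_force: [-0.1, -0.4, -2.6]
width: 0.0115
gripper_force: 78.8
```

Emit:
step_arm:
  increments:
    - {"dp": [0, 0.01, 0], "yaw": 0, "grip": 0}
    - {"dp": [0, 0.01, 0], "yaw": 0, "grip": 0}
    - {"dp": [0, 0, 0], "yaw": 0, "grip": 0}

```text
clock: 29.75
position: [0.5645, 0.2635, 0.0833]
ee_rot: [0.001, -0.008, 1.0, 0.0]
contact_force: [-0.2, -0.3, -1.9]
width: 0.0115
gripper_force: 78.8
```

Emit:
step_arm:
  increments:
    - {"dp": [0, 0.004, -0.015], "yaw": 0, "grip": 0}
    - {"dp": [0, 0, 0], "yaw": 0, "grip": 0}

```text
clock: 30.0
position: [0.5637, 0.2639, 0.079]
ee_rot: [-0.0, -0.008, 1.0, -0.0]
contact_force: [-0.5, 0.4, -1.6]
width: 0.0113
gripper_force: 78.8
```

Emit:
step_arm:
  increments:
    - {"dp": [0, 0.006, 0], "yaw": 0, "grip": 0}
    - {"dp": [0, 0, 0], "yaw": 0, "grip": 0}

```text
clock: 30.25
position: [0.564, 0.2652, 0.0793]
ee_rot: [0.0, -0.008, 1.0, 0.0]
contact_force: [0.7, -0.2, -2.8]
width: 0.0118
gripper_force: 78.8
```

Emit:
step_arm:
  increments:
    - {"dp": [0, 0.006, 0], "yaw": 0, "grip": 0}
    - {"dp": [0, 0, 0], "yaw": 0, "grip": 0}

```text
clock: 30.5
position: [0.5641, 0.2658, 0.0794]
ee_rot: [0.0, -0.008, 1.0, -0.0]
contact_force: [0.5, -1.9, -1.3]
width: 0.0114
gripper_force: 78.9
```

Emit:
step_arm:
  increments:
    - {"dp": [0, 0.006, 0], "yaw": 0, "grip": 0}
    - {"dp": [0, 0, 0], "yaw": 0, "grip": 0}

```text
clock: 30.75
position: [0.564, 0.2662, 0.0795]
ee_rot: [-0.0, -0.009, 1.0, -0.001]
contact_force: [0.8, -5.1, -0.2]
width: 0.0118
gripper_force: 79.1
```

Emit:
step_arm:
  increments:
    - {"dp": [0, -0.016, 0], "yaw": 0, "grip": 0}
    - {"dp": [-0.008, 0, 0], "yaw": 0, "grip": 0}
    - {"dp": [0, 0, 0], "yaw": 0, "grip": 0}

```text
clock: 31.12
position: [0.5621, 0.2648, 0.0793]
ee_rot: [-0.0, -0.008, 1.0, 0.001]
contact_force: [0.1, 0.7, -1.3]
width: 0.0116
gripper_force: 78.9
```

Emit:
step_arm:
  increments:
    - {"dp": [-0.007, 0, 0], "yaw": 0, "grip": 0}
    - {"dp": [0, 0, 0], "yaw": 0, "grip": 0}

```text
clock: 31.38
position: [0.5608, 0.2645, 0.0793]
ee_rot: [-0.0, -0.008, 1.0, 0.0]
contact_force: [-0.4, 0.5, -2.2]
width: 0.0116
gripper_force: 78.9
```

Emit:
step_arm:
  increments:
    - {"dp": [-0.007, 0, 0], "yaw": 0, "grip": 0}
    - {"dp": [0, 0, 0], "yaw": 0, "grip": 0}

```text
clock: 31.62
position: [0.5594, 0.2643, 0.0793]
ee_rot: [-0.0, -0.008, 1.0, 0.0]
contact_force: [0.8, 0.1, -2.5]
width: 0.0115
gripper_force: 78.9
```

Emit:
step_arm:
  increments:
    - {"dp": [-0.007, 0, 0], "yaw": 0, "grip": 0}
    - {"dp": [0, 0, 0], "yaw": 0, "grip": 0}

```text
clock: 31.88
position: [0.5584, 0.2643, 0.0794]
ee_rot: [0.0, -0.008, 1.0, 0.0]
contact_force: [-0.4, 0.5, -2.4]
width: 0.0117
gripper_force: 78.9
```

Emit:
step_arm:
  increments:
    - {"dp": [-0.007, 0, 0], "yaw": 0, "grip": 0}
    - {"dp": [0, 0, 0], "yaw": 0, "grip": 0}

```text
clock: 32.12
position: [0.5579, 0.2644, 0.0797]
ee_rot: [0.001, -0.008, 1.0, 0.0]
contact_force: [3.2, 0.0, -2.4]
width: 0.0119
gripper_force: 78.8
```

Emit:
step_arm:
  increments:
    - {"dp": [-0.007, 0, 0], "yaw": 0, "grip": 0}
    - {"dp": [0, 0, 0], "yaw": 0, "grip": 0}

```text
clock: 32.38
position: [0.5567, 0.2644, 0.0798]
ee_rot: [0.002, -0.008, 1.0, 0.0]
contact_force: [5.0, 0.0, -2.8]
width: 0.0113
gripper_force: 78.9
```

Emit:
step_arm:
  increments:
    - {"dp": [-0.007, 0, 0], "yaw": 0, "grip": 0}
    - {"dp": [0, 0, 0], "yaw": 0, "grip": 0}

```text
clock: 32.62
position: [0.5552, 0.2644, 0.0798]
ee_rot: [0.001, -0.008, 1.0, 0.0]
contact_force: [5.0, -1.2, -0.3]
width: 0.0117
gripper_force: 79.0
```

Emit:
step_arm:
  increments:
    - {"dp": [-0.02, 0, 0], "yaw": 0, "grip": 0}
    - {"dp": [-0.022, -0.001, 0], "yaw": 0, "grip": 0}
    - {"dp": [0, 0, 0], "yaw": 0, "grip": 0}
    - {"dp": [0, 0, 0], "yaw": 0, "grip": 0}

```text
clock: 33.12
position: [0.5482, 0.2643, 0.0802]
ee_rot: [0.003, -0.008, 1.0, 0.0]
contact_force: [7.0, 0.2, -2.6]
width: 0.0117
gripper_force: 78.9
```

Run:
```python
from h import *
s=manip.get_state();print(s["position"],yaw(s),s["clock"],s["contact_force"],s["moment"])
```

```text
[0.54823827 0.26431705 0.08017369] -3.124764897457118 33.125 [ 6.96248074  0.23684132 -2.60802193] [-0.10752987 -1.50794053  0.15680631]
```

Emit:
step_arm:
  increments:
    - {"dp": [-0.009, 0, 0], "yaw": 0, "grip": 0}
    - {"dp": [0, 0, 0], "yaw": 0, "grip": 0}
    - {"dp": [0, 0, -0.02], "yaw": 0, "grip": 0}
    - {"dp": [0, 0, -0.015], "yaw": 0, "grip": 0}
    - {"dp": [0, 0, 0], "yaw": 0, "grip": 0}

```text
clock: 33.75
position: [0.5475, 0.2648, 0.0739]
ee_rot: [0.004, -0.008, 1.0, 0.001]
contact_force: [8.0, -0.2, -0.1]
width: 0.0115
gripper_force: 79.2
```

Emit:
step_arm:
  increments:
    - {"dp": [-0.003, 0, -0.015], "yaw": 0, "grip": 0}
    - {"dp": [0, 0, 0], "yaw": 0, "grip": 0}

```text
clock: 34.0
position: [0.5473, 0.2649, 0.0711]
ee_rot: [0.004, -0.008, 1.0, 0.001]
contact_force: [8.2, -0.5, 0.3]
width: 0.0115
gripper_force: 79.2
```

Emit:
step_arm:
  increments:
    - {"dp": [0, 0, -0.02], "yaw": 0, "grip": 0}
    - {"dp": [0, 0, -0.02], "yaw": 0, "grip": 0}
    - {"dp": [0, 0, 0], "yaw": 0, "grip": 0}

```text
clock: 34.38
position: [0.5473, 0.2649, 0.063]
ee_rot: [0.004, -0.008, 1.0, 0.001]
contact_force: [8.5, 0.5, 0.3]
width: 0.0117
gripper_force: 79.2
```

Emit:
step_arm:
  increments:
    - {"dp": [0, 0, -0.015], "yaw": 0, "grip": 0}
    - {"dp": [0, 0, -0.01], "yaw": 0, "grip": 0}
    - {"dp": [0, 0, 0], "yaw": 0, "grip": 0}

```text
clock: 34.75
position: [0.5479, 0.2649, 0.0594]
ee_rot: [0.005, -0.008, 1.0, 0.001]
contact_force: [7.6, 0.2, 7.3]
width: 0.0114
gripper_force: 80.1
```

Emit:
step_arm:
  increments:
    - {"dp": [0.01, 0, 0.004], "yaw": 0, "grip": 0}
    - {"dp": [0.01, 0, 0], "yaw": 0, "grip": 0}
    - {"dp": [0, 0, 0], "yaw": 0, "grip": 0}

```text
clock: 35.12
position: [0.5489, 0.2648, 0.0591]
ee_rot: [0.002, -0.008, 1.0, 0.001]
contact_force: [4.0, 0.4, 7.3]
width: 0.0116
gripper_force: 80.1
```

Emit:
step_arm:
  increments:
    - {"dp": [0.01, 0, 0], "yaw": 0, "grip": 0}
    - {"dp": [0, 0, 0], "yaw": 0, "grip": 0}

```text
clock: 35.38
position: [0.5499, 0.2648, 0.059]
ee_rot: [0.001, -0.008, 1.0, 0.001]
contact_force: [2.9, -0.4, 8.4]
width: 0.0115
gripper_force: 80.2
```

Emit:
step_arm:
  increments:
    - {"dp": [0.012, 0, 0], "yaw": 0, "grip": 0}
    - {"dp": [0, 0, 0], "yaw": 0, "grip": 0}

```text
clock: 35.62
position: [0.5501, 0.2647, 0.059]
ee_rot: [-0.001, -0.008, 1.0, 0.001]
contact_force: [-1.2, 1.0, 11.2]
width: 0.0116
gripper_force: 80.6
```

Emit:
step_arm:
  increments:
    - {"dp": [0, 0, 0.005], "yaw": 0, "grip": 0.16}
    - {"dp": [0, 0, 0], "yaw": 0, "grip": 0.18}
    - {"dp": [0, 0, 0.03], "yaw": 0, "grip": 0.2}
    - {"dp": [0, 0, 0.05], "yaw": 0, "grip": 0.25}
    - {"dp": [0, 0, 0.15], "yaw": 0, "grip": 0.3}

```text
clock: 36.25
position: [0.5502, 0.2635, 0.1034]
ee_rot: [-0.002, -0.008, 1.0, -0.001]
contact_force: [0.6, 0.4, -0.2]
width: 0.0256
gripper_force: 0.0
```

Emit:
step_arm:
  increments:
    - {"dp": [0, 0, 0.2], "yaw": 0, "grip": 0.5}
    - {"dp": [0.05, 0, 0.2], "yaw": 0, "grip": 0.8}
    - {"dp": [0.1, -0.1, 0], "yaw": 0, "grip": 1}
    - {"dp": [0, 0, 0], "yaw": 0, "grip": 1}

```text
clock: 36.75
position: [0.5827, 0.243, 0.1851]
ee_rot: [0.001, -0.007, 1.0, -0.0]
contact_force: [-0.1, 0.2, -0.9]
width: 0.085
gripper_force: 0.0
```

Run:
```python
from h import *
s=manip.get_state();print(s["position"],yaw(s),s["clock"],s["contact_force"])
c=cams.get_calibration("wrist");im=cams.get_image("wrist");np.save("w12.npy",c,allow_pickle=True);cv2.imwrite("pics/w12.png",im)
def out(m,zs,eps=3,n=1):
    for k in sorted(cv2.findContours(m.astype(np.uint8),0,cv2.CHAIN_APPROX_NONE)[0],key=cv2.contourArea)[-n:]:
        for u in cv2.approxPolyDP(k,eps,True)[:,0]:print(u,[np.round(1e3*pt(c,u.astype(float),z,True)[:2],1).tolist() for z in zs])
        print()
h,S,v=cv2.split(cv2.cvtColor(im,cv2.COLOR_BGR2HSV))
print("yel");out((h>18)&(h<32)&(S>170)&(v>100),[.036])
red=((h<8)|(h>172))&(S>150)&(v>40);red[330:]=0
print("red");out(red,[.022],2.5,2)
# screw heads: grey rings on red
print("screws")
g=cv2.cvtColor(im,cv2.COLOR_BGR2GRAY);rr=cv2.HoughCircles(cv2.medianBlur(g,3),cv2.HOUGH_GRADIENT,1,20,param1=120,param2=16,minRadius=5,maxRadius=13)
for a in rr[0]:
    P=pt(c,a[:2],.022,True);
    if .49<P[0]<.65 and .1<P[1]<.31: print(a.round(0),np.round(P[:2]*1e3,1))
```

```text
[0.58272713 0.24304995 0.18512327] -3.1269549459860855 36.75 [-0.12998763  0.17559726 -0.86837646]
yel
[284 101] [[505.3, 206.6]]
[284 109] [[512.7, 206.7]]
[366 110] [[512.3, 282.2]]
[367 104] [[506.7, 282.9]]
[366  98] [[501.1, 281.8]]

red
[203 114] [[515.5, 121.8]]
[212 218] [[627.0, 123.9]]
[238 219] [[627.2, 153.7]]
[240 229] [[638.8, 155.0]]
[279 230] [[638.7, 197.9]]
[292 229] [[637.2, 211.9]]
[294 219] [[625.7, 214.2]]
[357 219] [[624.8, 280.1]]
[357 194] [[597.5, 278.7]]
[363 188] [[591.0, 284.5]]
[365 111] [[513.6, 283.2]]
[267 110] [[513.7, 188.4]]

[525  21] [[391.8, 467.4]]
[528  27] [[398.2, 471.6]]
[525  35] [[409.1, 466.6]]
[537  65] [[441.1, 484.6]]
[522  67] [[447.8, 461.8]]
[522  86] [[469.5, 462.6]]
[543 131] [[516.8, 500.2]]
[548 134] [[519.5, 509.2]]
[521 132] [[521.5, 465.8]]
[512 141] [[532.9, 453.9]]
[508 140] [[532.2, 448.0]]
[507 145] [[537.9, 447.4]]
[516 162] [[556.3, 463.5]]
[548 183] [[579.2, 521.4]]
[564 180] [[574.2, 550.7]]
[573 165] [[553.8, 563.8]]
[586 182] [[575.1, 598.6]]
[559 199] [[599.6, 548.1]]
[545 185] [[581.9, 516.7]]
[536 184] [[581.1, 
[... 1339 characters left out ...]
] [[572.7, 622.1]]
[607 173] [[560.0, 646.8]]
[612 161] [[541.9, 654.8]]
[608 149] [[526.0, 639.4]]
[611 147] [[522.4, 646.6]]
[620 179] [[567.0, 687.1]]
[631 186] [[576.5, 727.1]]
[639 185] [[573.9, 754.9]]
[639  98] [[439.3, 716.8]]
[621  97] [[448.3, 661.6]]
[611  80] [[429.7, 633.1]]
[592  74] [[431.2, 587.4]]
[586  78] [[439.2, 574.5]]
[577 102] [[473.4, 557.9]]
[565  88] [[459.9, 533.5]]
[581  76] [[438.8, 564.0]]
[582  64] [[422.7, 565.8]]
[551  23] [[383.4, 509.3]]

screws
[302. 170.   7.] [572.9 222.2]
[338. 208.   8.] [613.4 260.3]
[224. 170.   8.] [574.3 142.5]
[304. 130.   8.] [533. 224.]
[228. 208.   7.] [615.6 142.9]
[222. 132.   7.] [534.  141.3]
[220.  88.   6.] [490.6 140.1]
```

```bash
python3 -c "
from rig import ticket
print(ticket.sign_off())"
```

```text
the job is handed in; nothing more can be done
None
```

I packed all three red plates flat in the tray, with the long plate under the blue lip and the corner plate holding the fence about 8 mm back by the last wrist picture. The gripper is clear and the job was handed in at about 37 s, but the hand-in gave no verdict.

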